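# Dial the carousel cover to the marked cell and put the tamper away

## Task

Put the powder tamper away in the sloping tool carousel: turn the slotted cover until its opening lies squarely over the compartment marked by the block on the outside of the drum, leaving the drum itself as it stands, and then set the tamper, foot down and without dropping it, on the floor of that compartment and let go. Leave the steel cup alone.

Things in the scene. Friction and masses are not known exactly. Their poses are not given: they have to be found in the camera images.
- carousel: Fixed grey sloping stand of the tool carousel. Origin on the table; its x axis is level and points uphill (roughly to the robot's right), z up. The round drum on it has its axis leaning 0.44 rad (25 degrees) from vertical towards the stand's own -x, so the top faces the robot's left. The axis meets the cover's upper face 0.160 m straight above this origin (within 2 mm).
- drum: Round aluminium drum, 270 mm across, 72 mm high, very stiff to turn. Origin at the middle of its underside; z along its axis, x through the middle of the marked compartment. Four equal 90 degree compartments: inner radius 130 mm, 64 mm deep, 4 mm dividers, a post of 14 mm radius on the axis. The marked one has a 22 mm wide steel block outside on the wall, sticking out 27 mm, its top 10 mm above the cover.
- pocket_mouth (a point): Centre of the mouth of the marked compartment, 80 mm out from the drum's axis, in the plane of the cover's upper face. Its z axis is the drum's axis (up out of the drum, 0.44 rad from vertical); its x axis points outwards from the axis through the middle of the compartment.
- pocket (a point): Centre of the floor of the marked compartment, 80 mm out from the axis, 71 mm below pocket_mouth along the axis; same axes.
- opening (a point): Middle of the cover's opening, 80 mm from the axis, level with the cover's upper face; z along the drum's axis upwards, x outwards through the middle of the opening. The cover is a flat grey disc 264 mm across, 5 mm thick, on the drum's rim, with a hub (26 mm radius, 15 mm high); the opening is an 84 degree sector cut out to the edge. It lies over the marked compartment when this point meets pocket_mouth.
- knob (a point): Middle of the grip of the cover's round black knob, 90 mm from the cover's axis exactly opposite the opening, 28 mm above the cover's upper face. The grip is 26 mm across, 28 mm long (13 to 41 mm above the face), its axis parallel to the drum's; below it a neck and a 32 mm collar. It is fixed to the cover: about 2 N turns the cover, which stays where it is left.
- cover (a joint): Angle of the cover about the drum's axis, rad, growing anticlockwise as seen from above; 0 when the opening points straight uphill (the stand's +x). It can turn more than a full turn either way.
- tamper_mid (a point): Middle (29.5 mm above its underside) of the loose cream powder tamper, 59 mm high: a round foot 62 mm across and 13 mm thick, a 16 mm neck, and on top a round knob 32 mm across, 31 to 59 mm above the underside, to grip it by. 0.15 to 0.3 kg; it stands upright on the table, z axis up.
- steel_cup: Small open steel cup, 59 mm across and 42 mm high, a bystander standing upright on the table; origin under its middle.
Mind the look-alikes: they are no part of the job. Leave any brown look-alike of the part that bears tamper_mid alone.

How it is judged:
By the outcome, as a careful person would: the job done as asked, in the order asked, and still so for the second after the job is handed in, with the robot touching nothing.
It also fails if it takes over 64 s, if anything falls off the work surface, if the arm or the gripper's body presses on something with over 40 N, if the wrist force passes 120 N, or if a joint passes its speed limit or range.

## Robot

A 6-joint arm with a two-finger parallel gripper is mounted at the origin on a cart in front of the work surface, level with it; the furniture and walls round the work are solid. World frame = base frame: x ahead of the robot, y to its left, z up, the work surface at z = 0. Lengths are in mm, angles in rad, forces in N, time in s.
With the tool pointing down it reaches from about 275 to 750 mm from the base axis. Payload 10.2 kg.
Tool frame: the origin (TCP) lies on the front face of the gripper's body, between the roots of the fingers; the fingertips stand 73 mm ahead of it and the grasp point (between the pads) lies ctrl.grip_depth ahead of it (ctrl.grip_depth is the distance from the TCP to the grasp point, in mm); z points along the fingers, y is the direction in which the jaws open and shut (so a half turn about z gives the same grasp; the last joint's range is limited). The gripper opens to 85 mm and grips with 20 to 120 N. Pads are 22 mm wide; open, the fingers measure 114 mm over their backs; the gripper's body (76 mm by 85 mm) begins 54 mm behind the grasp point. The pads swing forward as they close: fully open they stand 13 mm farther back than shut.
Start: joints at [1.008, 0.313, 1.498, -0, 1.331, -0.223], TCP at [174.995, 494.983, 303.894] pointing down, gripper open.
Joint ranges: [-2.94, 2.94], [-0.97, 2.17], [0.19, 2.56], [-1.23, 4.37], [0.02, 3.11], [-2.88, 2.88]. Speed limits (rad/s): [2.39, 2.39, 3.01, 3.14, 3.14, 3.14].

## Interface

Orientations are given as a unit quaternion [w, x, y, z].
In Python, from rig import readout, capture, ctrl, nets gives the robot as it stands. The module is installed in compiled form; this text tells all that it offers.
- The arm moves only by the tool apply_moves, never from a script. Its argument "targets" is a list of rows, each a list of 4 numbers: the shift along the tool's x, y, z in cm, then the turn about the tool's z in degrees. A call has 1 to 8 rows; each row shifts and turns the commanded pose from where the row before left it, along the tool's axes as they then stand; what a row does not reach is not made up. A row lasts 1/10 s, in which the tool goes at most 50 mm and 8.59 degrees, less where a joint would pass 70% of its speed; a pose out of reach is approached as far as the arm can. A call with a gripper value outside its range is refused whole. "grip" is the finger opening in cm, from 0 to 8.54, set as the call begins (left out, the last holds). The fingers move at their own pace and stop on an object; "force" is the grip in N (left out, the last holds). Time passes only in rows, so rows that do not move let the fingers close. It gives the time, the measured TCP pose, the force and the opening at its end, in the units of the state.
- readout.sense(): the state, without advancing time (a new reading comes with each control period).
- capture(name): name is "side" or "top" or "wrist"; returns a dict with "img" (420x560x3 uint8, red, green, blue), "fov_y" (degrees; the focal length in pixels is half the picture's height over the tangent of half this angle, whatever the lens; pixels are square), "cx", "cy" (the principal point, pixels), "eye" and "rotation" of the camera in the world. Camera axes: x right, y down, z forward; pixel columns grow to the right and rows downward; lengths in mm; the calibration is good to about 2 mm. A picture is of the moment at which its call begins. There is no depth.
- ctrl.finish_job(): hands the job in, once; it reports no verdict.
Trained networks look in the newest picture that a camera, given by its name, has taken for a name from the list of things; names that differ only in an ending like _2 or _b are one class to them, and where a whole thing is asked for, a point or a joint stands for the part that bears it (a point fixed in the world has none). Each returns a list of dicts, best first, with "score" (0 to 1); they miss things now and then, are a little off and sometimes report something else, mostly with a low value. They report only what shows in the picture. A call takes as long as a camera call. They do not tell look-alikes from the thing itself.
- nets.boxes_of(camera, target): "location" ([column, row] as shares, 0 to 1, of the picture: columns of its width, rows of its height, amid what is visible of it).
The state is a dict: "time_s": time; "joints": joint angles; "dq": joint speeds; "tau": joint torques, N m; "eef_pos": TCP position; "ee_rot": TCP orientation; "force": force on the tool from outside, world axes, zero at the start; "wrist_torque": the same for the moment, N m; "grip_width": opening from 0.0 (shut) to 1.0 (fully open).
Only numpy, scipy, OpenCV 4.12 (cv2) and the standard library are available. Lean on these libraries where they do the work, as an engineer would, in place of code of your own. Each camera call takes 0.05 s, during which the arm holds its last target.

## Working session

There is one attempt and no reset: what is moved stays moved. The work goes in short steps, Python scripts to look and compute and a tool call to move; the robot and the scene stay as the last step left them, time stands still between calls to the robot, and variables do not carry over. Pictures are saved under pics/ and viewed, and the job is handed in when it is done.

Besides the shell and the picture viewer there is one more tool, called after "Call:" in YAML: its name, and indented under it one key for each argument. apply_moves: Moves the arm, as the interface text tells. Its arguments: {"type":"object","properties":{"targets":{"type":"array"},"grip":{"type":"number"},"force":{"type":"number"}},"required":["targets"]}

```bash
mkdir -p pics
python3 - <<'E'
from rig import readout, capture, ctrl, nets
import cv2
s=readout.sense(); print(s); print(ctrl.grip_depth)
for n in ["side","top","wrist"]:
    c=capture(n); cv2.imwrite(f"pics/{n}0.png",c["img"][:,:,::-1]); print(n,c["fov_y"],c["cx"],c["cy"],c["eye"],c["rotation"])
    for t in ["tamper_mid","knob","drum","opening","cover","pocket_mouth","steel_cup","carousel"]:
        try: print(t,[(round(b["score"],2),round(b["location"][0]*560),round(b["location"][1]*420)) for b in nets.boxes_of(n,t)])
        except Exception as e: print(t,e)
E
```

```text
{'time_s': 0.0, 'joints': array([ 1.00759579e+00,  3.13458730e-01,  1.49843188e+00, -7.15299868e-06,
        1.33102957e+00, -2.23423516e-01]), 'dq': array([-0.00222738,  0.00065713, -0.00029473,  0.00053635, -0.00050573,
       -0.00137792]), 'tau': array([ 4.69737079e-04, -4.12266004e+01, -2.59748268e+01, -1.18345897e-04,
        4.03627098e-03, -2.30954191e-05]), 'eef_pos': array([174.9024871 , 494.83058928, 303.33251319]), 'ee_rot': array([-2.51179881e-04,  1.69071590e-01,  9.85603550e-01, -6.14415732e-04]), 'force': array([-0.35557036,  0.58776867,  0.37850345]), 'wrist_torque': array([ 0.01247126, -0.00345037,  0.06623381]), 'grip_width': 1.0026149272404712}
53.900000000000006
side 53.89587126818494 278.3619710986301 211.3939567456408 [ 273.5188553  -531.57544401  746.64364535] [-0.41530261  0.89256457 -0.1552984   0.08206478]
tamper_mid [(0.9, 227, 196), (0.76, 194, 221), (0.43, 294, 244)]
knob [(0.74, 304, 221)]
drum [(0.64, 295, 244), (0.24, 304, 220)]
opening [(0.89, 303, 222)]
cover [(0.7, 303, 218)]
pocket_mouth [(0.6, 291, 249)]
steel_cup [(0.68, 278, 355)]
carousel [(0.85, 297, 236)]
top 52.443732212773824 278.6308449164796 205.75143885135148 [ 353.79457456  124.04316692 1079.14070137] [ 0.06620149 -0.69506355  0.71247929 -0.06983755]
tamper_mid [(0.94, 192, 283), (0.85, 163, 244)]
knob [(0.85, 292, 189), (0.49, 167, 246)]
drum [(0.78, 258, 223)]
opening [(0.79, 289, 187)]
cover [(0.94, 291, 192)]
pocket_mouth [(0.76, 257, 227)]
steel_cup [(0.84, 378, 253)]
carousel [(0.94, 279, 192)]
wrist 67.34166698917043 279.9186995067184 213.1702199163379 [111.13646549 516.71082344 374.96931634] [0.10738494 0.80921471 0.57253915 0.07641304]
tamper_mid [(0.96, 213, 347)]
knob []
drum []
opening []
cover []
pocket_mouth []
steel_cup []
carousel []
```

View pics/side0.png

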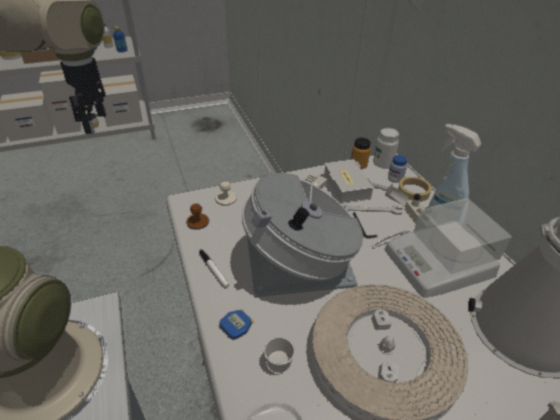

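View pics/top0.png

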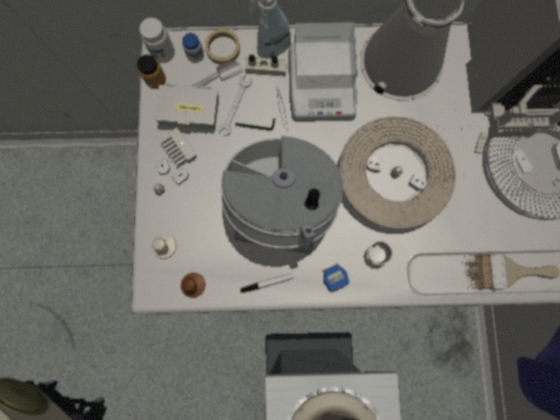

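View pics/wrist0.png

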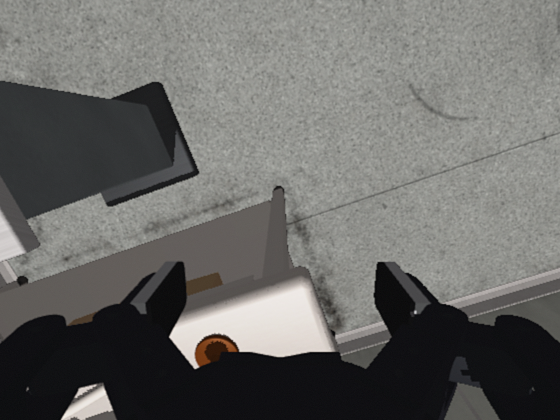

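The side view shows the cream tamper at (226,192) and the brown look-alike at (197,216). In the top view they're at (163,244) cream and (192,283) brown. The top view also has the knob at (312,198), the block at (306,236) and the opening towards the upper left. I'll enlarge these to confirm.

Run:
```python
import cv2,numpy as np
t=cv2.imread("pics/top0.png"); s=cv2.imread("pics/side0.png")
a=cv2.resize(t[125:265,205:355],None,fx=4,fy=4,interpolation=cv2.INTER_CUBIC)
b=cv2.resize(s[165:300,230:370],None,fx=4,fy=4,interpolation=cv2.INTER_CUBIC)
cv2.imwrite("pics/ctop.png",a);cv2.imwrite("pics/cside.png",b)
c=cv2.resize(t[220:310,140:220],None,fx=4,fy=4,interpolation=cv2.INTER_CUBIC)
d=cv2.resize(s[170:240,170:250],None,fx=4,fy=4,interpolation=cv2.INTER_CUBIC)
e=np.zeros((360,650,3),np.uint8); e[:360,:320]=c; e[:280,330:650]=d
cv2.imwrite("pics/ctam.png",e)
```

```text
(no output)
```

View pics/ctop.png

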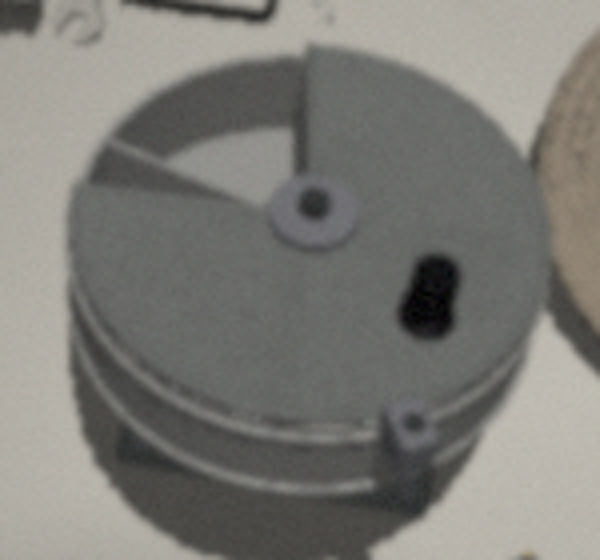

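View pics/cside.png

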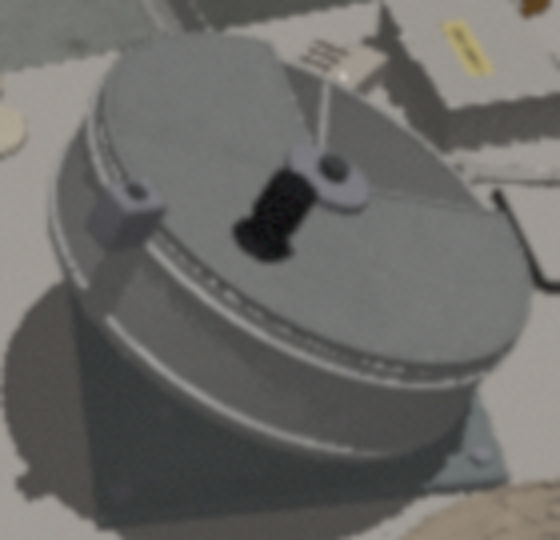

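View pics/ctam.png

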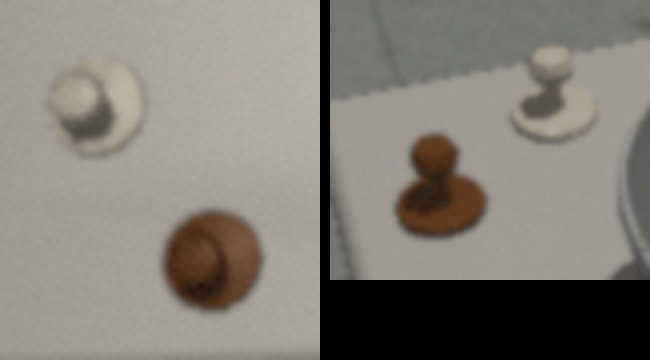

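Crops confirm it: the cream tamper on the table (top view crop (95,105)) fits the description, and the brown one is the look-alike. Next I'll fit the carousel geometry.

```bash
cat > h.py <<'E'
import numpy as np, cv2
from scipy.spatial.transform import Rotation as R
from scipy.optimize import least_squares
def rot(q): return R.from_quat(np.r_[q[1:],q[0]])
CAM={}
CAM["side"]=dict(f=210/np.tan(np.radians(53.89587126818494/2)),c=np.array([278.362,211.394]),e=np.array([273.519,-531.575,746.644]),R=rot(np.array([-0.41530261,0.89256457,-0.1552984,0.08206478])).as_matrix())
CAM["top"]=dict(f=210/np.tan(np.radians(52.443732212773824/2)),c=np.array([278.631,205.751]),e=np.array([353.795,124.043,1079.141]),R=rot(np.array([0.06620149,-0.69506355,0.71247929,-0.06983755])).as_matrix())
def mk(c): return dict(f=210/np.tan(np.radians(c["fov_y"]/2)),c=np.array([c["cx"],c["cy"]]),e=np.array(c["eye"]),R=rot(np.array(c["rotation"])).as_matrix())
def proj(cam,p):
    d=cam["R"].T@(np.asarray(p)-cam["e"]); return cam["f"]*d[:2]/d[2]+cam["c"]
def onz(cam,px,z):
    d=cam["R"]@np.r_[(np.asarray(px)-cam["c"])/cam["f"],1]; return cam["e"]+d*(z-cam["e"][2])/d[2]
def frame(yaw):
    # stand axes: X uphill, level. drum axis leans 0.44 toward -X
    L=0.44
    S=R.from_euler('z',yaw).as_matrix()
    return S@R.from_euler('y',-L).as_matrix()   # cols: x (uphill slope), y, axis
def cpt(par,ang,r,h):
    x,y,yaw=par
    F=frame(yaw); return np.array([x,y,160.])+F@np.array([r*np.cos(ang),r*np.sin(ang),h])
E
cat > fit.py <<'E'
from h import *
T=lambda x,y:np.array([205+x/4,125+y/4]); S=lambda x,y:np.array([230+x/4,165+y/4])
obs=[("top",'h',0,0,15,T(314,206)),("side",'h',0,0,15,S(335,172)),
("top",'d',0,148.5,10,T(412,420)),("side",'d',0,148.5,10,S(137,192)),
("top",'c',np.pi,90,41,T(437,270)),("side",'c',np.pi,90,41,S(293,185)),
("top",'c',np.pi,90,3,T(428,320)),("side",'c',np.pi,90,3,S(264,240)),
("top",'c',np.radians(42),132,0,T(80,187)),("top",'c',-np.radians(42),132,0,T(308,45)),
("side",'c',np.radians(42),132,0,S(270,40)),("side",'c',-np.radians(42),132,0,S(497,208))]
def res(p):
    o=[]
    for cam,k,a,r,h,px in obs:
        aa=a+(p[3] if k=='c' else p[4] if k=='d' else 0)
        o.append(proj(CAM[cam],cpt(p[:3],aa,r,h))-px)
    return np.concatenate(o)
best=None
for yaw in np.arange(-3,3.1,.75):
  for c in np.arange(-3,3,1):
    for d in np.arange(-3,3,1.5):
      r=least_squares(res,[350,100,yaw,c,d],x_scale=[100,100,1,1,1],loss='soft_l1')
      if best is None or r.cost<best.cost: best=r
print(best.cost,best.x,best.x[3]-best.x[4]); print(res(best.x).reshape(-1,2).round(1))
np.save("fit.npy",best.x)
for n,px in (("top",(163,244)),("side",(227,196))): print(n,onz(CAM[n],px,30))
E
python3 fit.py
```

```text
8.574710768157324 [ 5.94084752e+02  1.04787311e+02 -3.37115060e+00  4.07586329e+00
  5.27014868e-01] 3.548848420145996
[[ 0.6 -2.1]
 [-0.4 -3. ]
 [ 1.   0.5]
 [-1.2 -0.2]
 [ 0.9 -0. ]
 [ 0.2 -0.3]
 [ 0.3 -1.7]
 [-1.3 -0.7]
 [-0.6 -0.5]
 [ 0.2 -0.1]
 [-1.5 -0.5]
 [ 0.5  0.4]]
top [469.45529787 403.05207916  30.        ]
side [467.61091883 378.75589094  30.        ]
```

Run:
```python
from h import *
for n in CAM:
    print(n,CAM[n]["R"].round(2).tolist(),[proj(CAM[n],p).round() for p in ([175,495,304],[0,0,0],[600,0,0],[400,300,0],[175,495,230])])
```

```text
side [[0.94, -0.21, 0.28], [-0.35, -0.61, 0.72], [0.02, -0.77, -0.64]] [array([ 89., 102.]), array([ 40., 373.]), array([326., 290.]), array([211., 227.]), array([ 97., 129.])]
top [[-0.03, -0.98, 0.19], [-1.0, 0.02, -0.01], [0.0, -0.19, -0.98]] [array([ 62., 402.]), array([334., 442.]), array([323., 191.]), array([207., 272.]), array([ 81., 392.])]
```

```bash
cat > ov.py <<'E'
from h import *
import sys
def overlay(names,p,out):
    ims=[]
    for n,box,f in names:
        im=cv2.imread(f); k=4
        x0,y0,x1,y1=box
        im=cv2.resize(im[y0:y1,x0:x1],None,fx=k,fy=k,interpolation=cv2.INTER_CUBIC)
        def L(pts,col):
            q=np.array([(proj(CAM[n],a)-[x0,y0]+.5)*k for a in pts]); cv2.polylines(im,[np.int32(q*8).reshape(-1,1,2)],False,col,1,cv2.LINE_AA,3)
        P=lambda a,r,h:cpt(p[:3],a,r,h)
        t=np.linspace(0,2*np.pi,90)
        L([P(a,132,0) for a in t],(0,0,255)); L([P(a,135,-77) for a in t],(0,255,255));L([P(a,26,15) for a in t],(0,255,0))
        for h in (3,41): L([P(p[3]+np.pi,90,h)+frame(p[2])@np.array([13*np.cos(a),13*np.sin(a),0]) for a in t],(255,0,255))
        for s in (-1,1): L([P(p[3]+s*np.radians(42),r,0) for r in (20,132)],(255,0,0))
        L([P(p[4]+b,r,10) for b,r in ((-.08,135),(.08,135),(.068,162),(-.068,162),(-.08,135))],(0,128,255))
        ims.append(im)
    H=max(i.shape[0] for i in ims)
    for i,im in enumerate(ims): cv2.imwrite(out+f"{i}.png",im)
if __name__=="__main__":
    p=np.load("fit.npy")
    overlay([("top",(205,125,355,265),"pics/top0.png"),("side",(230,165,370,300),"pics/side0.png")],p,"pics/"+sys.argv[1])
E
python3 ov.py ovA
```

```text
(no output)
```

View pics/ovA0.png

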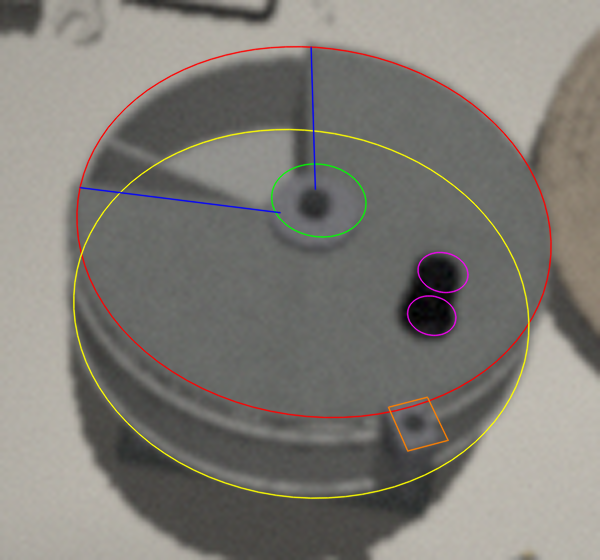

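View pics/ovA1.png

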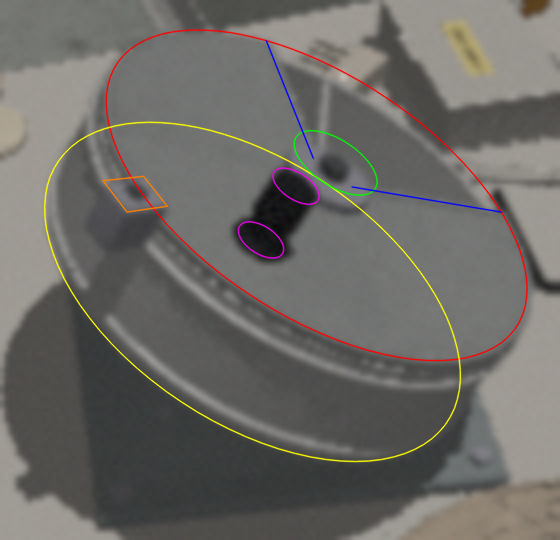

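```bash
cat > fit2.py <<'E'
from h import *
T=lambda x,y:np.array([205+x/4,125+y/4])-.375; S=lambda x,y:np.array([230+x/4,165+y/4])-.375
obs=[("top",'h',0,0,15,T(314,206)),("side",'h',0,0,15,S(335,170)),
("top",'d',0,148.5,10,T(412,422)),("side",'d',0,148.5,10,S(137,192)),
("top",'c',np.pi,90,41,T(437,270)),("side",'c',np.pi,90,41,S(293,185)),
("top",'c',np.pi,90,3,T(428,320)),("side",'c',np.pi,90,3,S(264,240)),
("top",'c',np.radians(42),132,0,T(80,187)),("top",'c',-np.radians(42),132,0,T(308,45)),
("side",'c',np.radians(42),132,0,S(270,40)),("side",'c',-np.radians(42),132,0,S(497,208))]
def pt(p,a,r,h):
    F=R.from_euler('z',p[2]).as_matrix()@R.from_euler('y',-p[5]).as_matrix()
    return np.array([p[0],p[1],p[6]])+F@np.array([r*np.cos(a),r*np.sin(a),h])
def res(p):
    o=[]
    for cam,k,a,r,h,px in obs:
        aa=a+(p[3] if k=='c' else p[4] if k=='d' else 0)
        o.append(proj(CAM[cam],pt(p,aa,r,h))-px)
    return np.concatenate(o)
best=[]
for yaw in np.arange(-3,3.1,.75):
  for c in np.arange(-3,3,1):
    for d in np.arange(-3,3,1.5):
      r=least_squares(res,[500,100,yaw,c,d,.44,160],x_scale=[100,100,1,1,1,1,100],loss='soft_l1')
      best.append(r)
best.sort(key=lambda r:r.cost)
b=best[0]
print(b.cost,b.x); print(res(b.x).reshape(-1,2).round(1))
E
python3 fit2.py
```

```text
5.608999898628193 [ 5.94896403e+02  1.06389100e+02 -2.29938378e-01 -5.35029456e+00
 -2.61794728e+00 -4.41085060e-01  1.57724412e+02]
[[ 0.2 -1.8]
 [-0.  -1.8]
 [ 0.2  0.2]
 [-0.8  0.3]
 [ 0.3  0.2]
 [ 0.5  0.3]
 [-0.2 -1.5]
 [-1.  -0.1]
 [-0.8 -0.2]
 [-0.1  0.4]
 [-1.1  0.3]
 [ 0.7  1.1]]
```

Run:
```python
import cv2,numpy as np
t=cv2.imread("pics/top0.png"); s=cv2.imread("pics/side0.png")
def g(im,x0,y0,x1,y1,k,o):
    c=cv2.resize(im[y0:y1,x0:x1],None,fx=k,fy=k,interpolation=cv2.INTER_CUBIC)
    c=cv2.convertScaleAbs(c,alpha=1.8,beta=-60)
    for x in range(x0,x1,10):
        cv2.putText(c,str(x),((x-x0)*k,10),0,.35,(0,255,255)); cv2.line(c,((x-x0)*k,0),((x-x0)*k,c.shape[0]),(0,120,120),1)
    for y in range(y0,y1,10):
        cv2.putText(c,str(y),(0,(y-y0)*k+4),0,.35,(0,255,255)); cv2.line(c,(0,(y-y0)*k),(c.shape[1],(y-y0)*k),(0,120,120),1)
    cv2.imwrite(o,c)
g(t,215,130,350,250,5,"pics/gt.png"); g(s,238,170,368,285,5,"pics/gs.png")
```

```text
(no output)
```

View pics/gt.png

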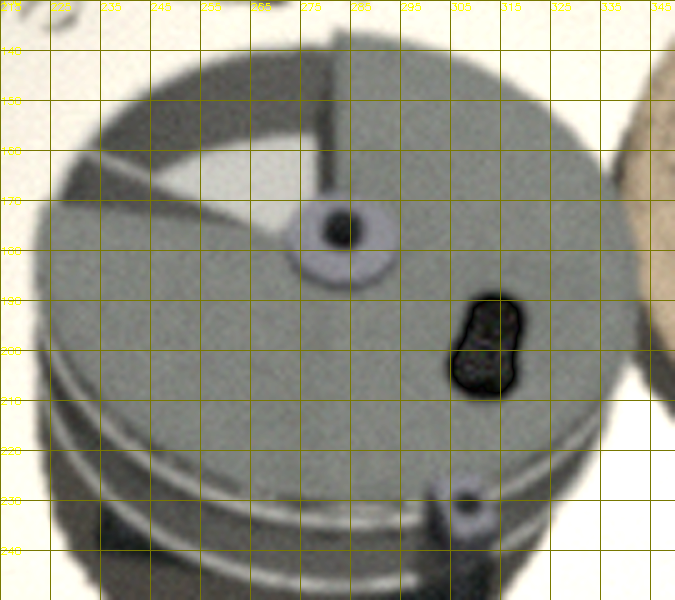

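View pics/gs.png

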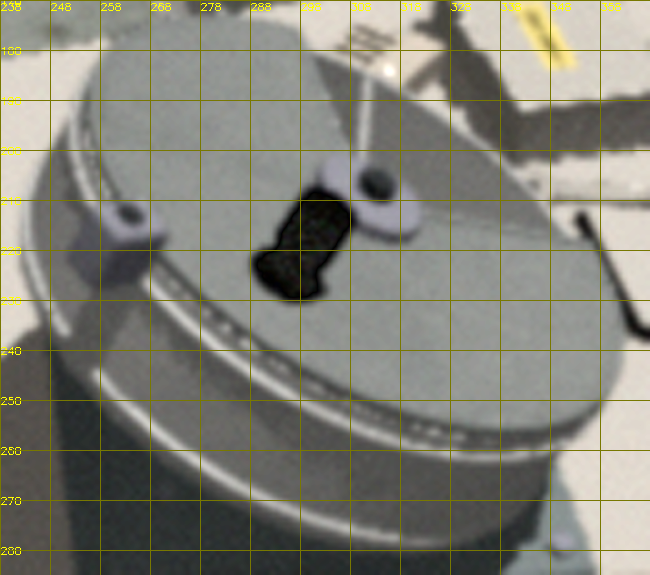

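```bash
cat > fit3.py <<'E'
from h import *
import sys
G=lambda u,v:np.array([215+u/5-.4,130+v/5-.4]); H=lambda u,v:np.array([238+u/5-.4,170+v/5-.4])
rim=[("top",G(*q)) for q in ((285,503),(33,260),(50,350),(150,452),(640,270),(615,180),(500,70),(600,392),(345,33),(400,500))]+\
[("side",H(*q)) for q in ((80,110),(100,60),(622,340),(600,400),(530,430),(400,415),(250,330),(160,240),(210,14))]
obs=[("top",'h',0,0,15,G(343,230)),("side",'h',0,0,15,H(374,185)),
("top",'d',0,148.5,10,G(467,500)),("side",'d',0,148.5,10,H(131,216)),
("top",'c',np.pi,90,41,G(499,308)),("side",'c',np.pi,90,41,H(328,207)),
("top",'c',np.pi,90,3,G(485,378)),("side",'c',np.pi,90,3,H(290,275)),
("top",'c',np.radians(42),132,0,G(60,200)),("top",'c',-np.radians(42),132,0,G(333,32)),
("side",'c',np.radians(42),132,0,H(308,48)),("side",'c',-np.radians(42),132,0,H(555,235))]
def pt(p,a,r,h):
    F=R.from_euler('z',p[2]).as_matrix()@R.from_euler('y',-p[5]).as_matrix()
    return np.array([p[0],p[1],p[6]])+F@np.array([r*np.cos(a),r*np.sin(a),h])
tt=np.linspace(0,2*np.pi,361)
def res(p):
    o=[]
    for cam,k,a,r,h,px in obs:
        aa=a+(p[3] if k=='c' else p[4] if k=='d' else 0)
        o.append(proj(CAM[cam],pt(p,aa,r,h))-px)
    for cam in ("top","side"):
        E=np.array([proj(CAM[cam],pt(p,a,132,0)) for a in tt])
        for c,px in rim:
            if c!=cam: continue
            i=np.argmin(np.linalg.norm(E-px,axis=1)); i=min(max(i,1),359)
            t=E[i+1]-E[i-1]; n=np.array([t[1],-t[0]])/np.linalg.norm(t)
            o.append([n@(px-E[i])])
    return np.concatenate(o)
def run(fix):
    f=lambda q: res(np.r_[q,.44,160]) if fix else res(q)
    best=None
    for yaw in (2.9,-1.57,.5):
      for c in (-2.3,.9,2,-.5):
        x0=[594,105,yaw,c,.5]+([] if fix else [.44,160])
        r=least_squares(f,x0,x_scale=[100,100,1,1,1]+([] if fix else [1,100]),loss='soft_l1')
        if best is None or r.cost<best.cost: best=r
    return best
for fix in (1,0):
    b=run(fix); p=np.r_[b.x,.44,160] if fix else b.x
    print(fix,b.cost,p.round(3)); e=res(p); print(e[:24].reshape(-1,2).round(1).tolist(),e[24:].round(1))
    if fix: np.save("fit.npy",p)
E
python3 fit3.py; python3 ov.py ovB
```

```text
1 37.31270692470953 [ 5.93567e+02  1.04872e+02  2.92300e+00 -2.22000e+00  5.16000e-01
  4.40000e-01  1.60000e+02]
[[0.9, -1.0], [0.7, -1.6], [0.9, 1.1], [-0.9, -0.1], [0.6, 1.4], [-0.1, -0.3], [0.7, -1.7], [-1.2, -0.4], [-2.2, 2.0], [1.1, 0.4], [-3.5, -4.4], [5.9, 1.0]] [-2.8 -2.5 -4.2 -3.5 -0.5 -1.2 -1.6  0.2 -0.3 -0.9 -2.2 -0.  -1.  -1.7
 -1.5 -1.8 -0.4  0.9  0.3]
0 34.72243942924803 [ 5.94119e+02  1.05448e+02  2.96500e+00 -2.25700e+00  4.76000e-01
  4.26000e-01  1.57188e+02]
[[0.4, -0.9], [0.7, -0.9], [0.2, 1.2], [-1.0, 0.8], [-0.1, 1.5], [-0.2, 0.1], [0.3, -1.9], [-1.0, 0.2], [-2.3, 2.8], [0.8, 0.2], [-3.9, -2.9], [6.2, 1.2]] [-2.3 -2.3 -3.8 -2.9 -0.7 -1.  -1.2 -0.3 -0.1 -0.8 -1.9 -0.7 -0.5 -1.4
 -1.7 -2.  -0.2  1.4 -1.4]
```

View pics/ovB0.png

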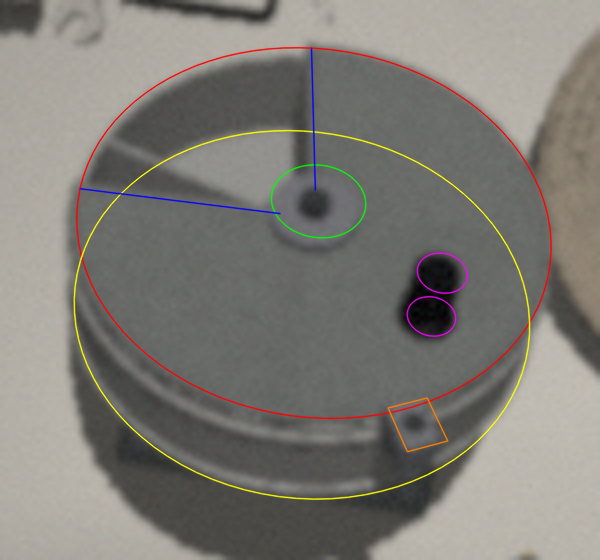

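View pics/ovB1.png

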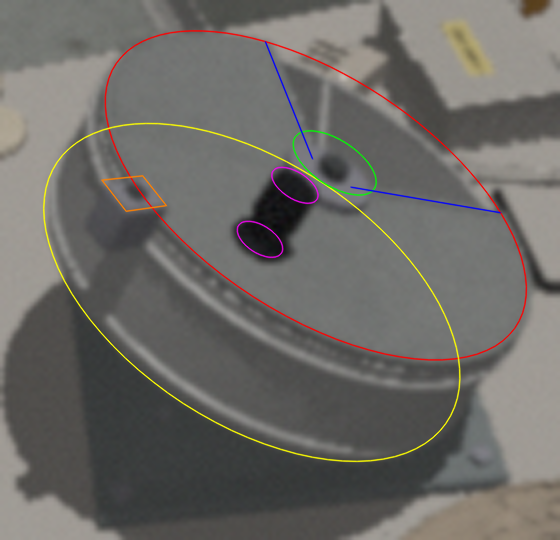

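```bash
cat > fit4.py <<'E'
exec(open("fit3.py").read().split("def run")[0])
keep=[0,1]
obs=[obs[i] for i in keep]
best=[]
for fx in (0,1):
  for yaw in np.arange(-3,3.1,1):
    f=lambda q:res(np.r_[q[:3],0,0,(.44,160) if fx else q[3:]])
    r=least_squares(f,[594,105,yaw]+([] if fx else [.44,160]),x_scale=[100,100,1]+([] if fx else [1,100]),loss='soft_l1')
    print(fx,round(r.cost,2),r.x.round(3))
E
python3 fit4.py
```

```text
0 14.19 [ 5.92759e+02  1.05651e+02 -3.31900e+00  4.08000e-01  1.57409e+02]
0 14.19 [ 5.92760e+02  1.05654e+02 -1.77000e-01 -4.08000e-01  1.57413e+02]
0 14.19 [ 5.92758e+02  1.05651e+02 -1.77000e-01 -4.08000e-01  1.57421e+02]
0 14.19 [ 5.92758e+02  1.05653e+02 -1.77000e-01 -4.08000e-01  1.57427e+02]
0 14.19 [5.92759e+02 1.05652e+02 2.96500e+00 4.08000e-01 1.57411e+02]
0 14.19 [5.92760e+02 1.05653e+02 2.96500e+00 4.08000e-01 1.57412e+02]
0 14.19 [5.92722e+02 1.05635e+02 2.97100e+00 4.07000e-01 1.57326e+02]
1 17.16 [591.771 104.481  -3.338]
1 17.16 [591.771 104.48   -3.338]
1 112.93 [603.143 109.054   0.656]
1 17.16 [591.771 104.481   2.946]
1 112.93 [603.146 109.057   0.656]
1 17.16 [591.771 104.48    2.946]
1 17.16 [591.771 104.481   2.946]
```

```bash
cat >> h.py <<'E'
def go(target,az=None,n=None):
    """target TCP; az = wanted azimuth (deg) of tool y; print tool-frame delta"""
    from rig import readout
    s=readout.sense(); M=rot(s["ee_rot"]).as_matrix(); p=s["eef_pos"]
    d=M.T@(np.asarray(target)-p)/10
    a=np.degrees(np.arctan2(M[1,1],M[0,1]))
    print("t",round(s["time_s"],2),"pos",p.round(1),"az",round(a,2),"F",s["force"].round(1),"tq",s["wrist_torque"].round(2),"w",round(s["grip_width"],3))
    print("delta cm (tool):",d.round(2),"dist",round(float(np.linalg.norm(d)),1), "" if az is None else "turn %.1f"%(-(((az-a+90)%180)-90)))
E
python3 - <<'E'
from h import *
from rig import ctrl
p=[592.5,104.5,2.945]
K=cpt(p,-2.24+np.pi,90,28); print("knob",K, "block",cpt(p,.5,148,10))
print("az",np.degrees(2.945)-90)
for n,px in (("top",(311.5,200)),("side",(299.5,218))): print(proj(CAM[n],K),px)
go([430,60,330],79)
E
```

```text
knob [540.86706038  42.80865505 209.11433096] block [467.5701683   57.03309312 224.36947958]
az 78.73607066602744
[314.13495108 196.72119639] (311.5, 200)
[299.79734277 215.26377016] (299.5, 218)
t 1.35 pos [175.  495.  303.9] az 70.53 F [ 0.2  0.8 -0.6] tq [-0.01  0.02  0.02] w 1.0
delta cm (tool): [-38.54 -32.51  -2.61] dist 50.5 turn -8.5
```

Run:
```python
from h import *
q=np.array([0.10738494,0.80921471,0.57253915,0.07641304]); print(rot(q).as_matrix()[:,2].round(2))
go([520,70,400],79)
```

```text
[ 0.25 -0.09 -0.97]
t 1.35 pos [175.  495.  303.9] az 70.53 F [ 0.2  0.8 -0.6] tq [-0.01  0.02  0.02] w 1.0
delta cm (tool): [-46.69 -28.57  -9.61] dist 55.6 turn -8.5
```

Call:
apply_moves:
  targets:
    - [-3, -2, -0.8, 0]
    - [-3.4, -2, -0.8, 0]
    - [-3.4, -2, -0.8, 0]
    - [-3.4, -2, -0.8, 0]
    - [-3.4, -2, -0.8, 0]
    - [-3.4, -2, -0.8, 0]
    - [-3.4, -2, -0.8, 0]
    - [-3.4, -2, -0.8, 0]

```text
time_s: 2.15
eef_pos: [375.1, 253.4, 368.4]
ee_rot: [0.0, 0.169, 0.986, 0.0]
force: [1.8, 0.4, 0.2]
grip_width: 0.998
```

Call:
apply_moves:
  targets:
    - [-3.4, -2.1, -0.8, 0]
    - [-3.4, -2.1, -0.8, 0]
    - [-3.4, -2.1, -0.8, 0]
    - [-3.4, -2.1, -0.8, 0]
    - [-3.4, -2.1, 0, 0]
    - [-2.7, -2, 0, 0]
    - [0, 0, 0, -8.5]
    - [0, 0, 0, 0]

```text
time_s: 2.95
eef_pos: [518.7, 70.6, 399.6]
ee_rot: [-0.0, 0.095, 0.995, 0.0]
force: [-0.1, 0.1, 0.3]
grip_width: 1.0
```

Run:
```python
from h import *
from rig import capture,nets
go([520,70,400],79)
c=capture("wrist"); cv2.imwrite("pics/w1.png",c["img"][:,:,::-1]); import pickle; pickle.dump({k:c[k] for k in c if k!="img"},open("w1.pkl","wb")); print(c["eye"])
for t in ["knob","opening","drum"]: print(t,[(round(b["score"],2),round(b["location"][0]*560),round(b["location"][1]*420)) for b in nets.boxes_of("wrist",t)])
c=capture("side"); cv2.imwrite("pics/s1.png",c["img"][:,:,::-1])
```

```text
t 2.95 pos [518.7  70.6 399.6] az 79.04 F [-0.1  0.1  0.3] tq [0.03 0.02 0.  ] w 1.0
delta cm (tool): [-0.14 -0.04 -0.04] dist 0.2 turn 0.0
[452.31403214  82.8294527  470.68709867]
knob [(0.9, 313, 217)]
opening [(0.66, 314, 225)]
drum [(0.64, 342, 141)]
```

View pics/w1.png

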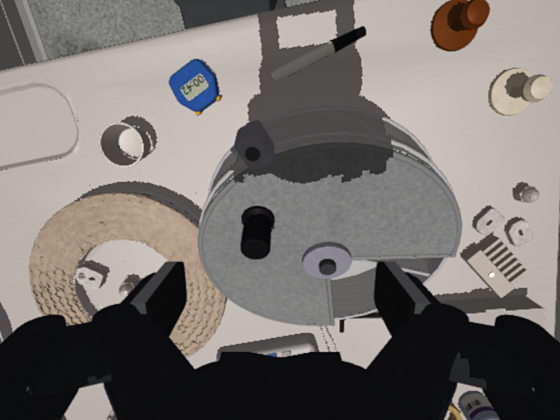

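```bash
cat > grid.py <<'E'
import cv2,sys
f,x0,y0,x1,y1,k,o=sys.argv[1:]; x0,y0,x1,y1,k=map(int,(x0,y0,x1,y1,k))
im=cv2.imread(f)
c=cv2.resize(im[y0:y1,x0:x1],None,fx=k,fy=k,interpolation=cv2.INTER_CUBIC); c=cv2.convertScaleAbs(c,alpha=1.5,beta=-20)
for x in range(x0,x1,10):
    cv2.putText(c,str(x),((x-x0)*k,10),0,.3,(0,0,255)); cv2.line(c,((x-x0)*k,0),((x-x0)*k,c.shape[0]),(0,160,160),1)
for y in range(y0,y1,10):
    cv2.putText(c,str(y),(0,(y-y0)*k+4),0,.3,(0,0,255)); cv2.line(c,(0,(y-y0)*k),(c.shape[1],(y-y0)*k),(0,160,160),1)
cv2.imwrite(o,c)
E
python3 grid.py pics/w1.png 190 100 470 335 2 pics/w1a.png
python3 - <<'E'
import cv2
c=cv2.imread("pics/w1.png"); cv2.imwrite("pics/w1b.png",cv2.resize(c[95:335,190:470],None,fx=2.8,fy=2.5))
E
python3 grid.py pics/w1.png 190 105 330 255 4 pics/w1c.png;python3 grid.py pics/w1.png 320 185 470 335 4 pics/w1d.png
```

```text
(no output)
```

View pics/w1c.png

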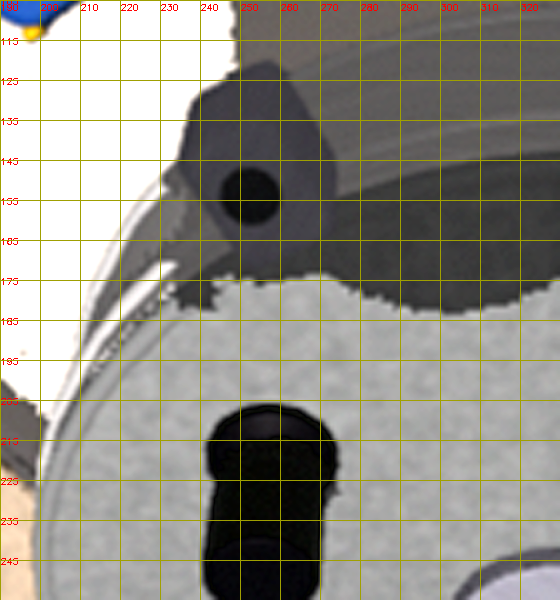

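View pics/w1d.png

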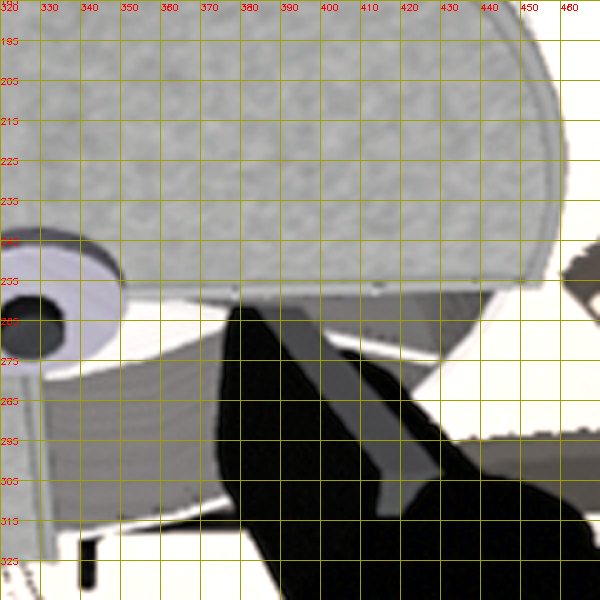

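View pics/w1a.png

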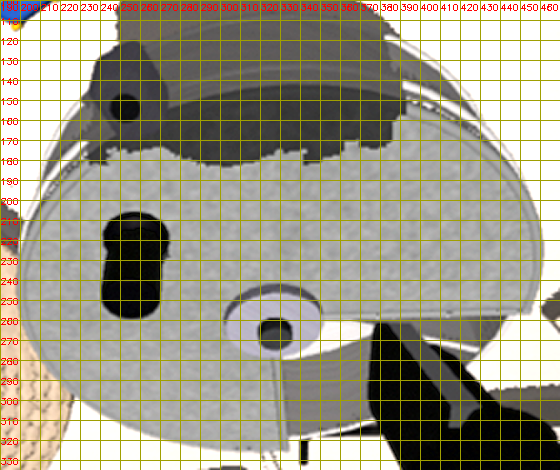

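```bash
cat > fit5.py <<'E'
exec(open("fit3.py").read().split("def run")[0])
import pickle
CAM["w"]=mk(pickle.load(open("w1.pkl","rb")))
rimw=[("w",np.array(q,float)) for q in ((199,225),(198.5,235),(199,243),(230,300),(265,315),(300,323.5),(445,185),(453,200),(459,215),(461,228),(459,245))]
c42=np.radians(42)
obw=[("w",'h',0,0,15,(326.5,265)),("w",'d',0,148.5,10,(252,153)),("w",'c',np.pi,90,41,(255,249)),("w",'c',np.pi,90,4,(257.5,218)),("w",'c',-c42,132,0,(333,325)),("w",'c',c42,132,0,(456,257))]
def resw(p):
    o=[]
    for cam,k,a,r,h,px in obw:
        aa=a+(p[3] if k=='c' else p[4] if k=='d' else 0)
        o.append(proj(CAM[cam],pt(p,aa,r,h))-px)
    E=np.array([proj(CAM["w"],pt(p,a,132,0)) for a in tt])
    for c,px in rimw:
        i=np.argmin(np.linalg.norm(E-px,axis=1)); i=min(max(i,1),359)
        t=E[i+1]-E[i-1]; n=np.array([t[1],-t[0]])/np.linalg.norm(t)
        o.append([n@(px-E[i])])
    return np.concatenate(o)
obs=[o for i,o in enumerate(obs) if i not in (10,11)]
for name,f,x0 in (("wrist fixed",lambda q:resw(np.r_[q,.44,160]),[592,105,2.94,-2.24,.5]),("wrist free",resw,[592,105,2.94,-2.24,.5,.44,160]),
   ("all fixed",lambda q:np.r_[resw(np.r_[q,.44,160]),.4*res(np.r_[q,.44,160])],[592,105,2.94,-2.24,.5]),
   ("all free",lambda q:np.r_[resw(q),.4*res(q)],[592,105,2.94,-2.24,.5,.44,160])):
    r=least_squares(f,x0,x_scale=[100,100,1,1,1,1,100][:len(x0)],loss='soft_l1')
    p=np.r_[r.x,.44,160][:7]; e=resw(p)
    print(name,round(r.cost,1),p.round(3)); print(e[:12].reshape(-1,2).round(1).tolist(),e[12:].round(1))
    if name=="wrist fixed": np.save("fit.npy",p)
E
python3 fit5.py
```

```text
wrist fixed 17.2 [ 5.92461e+02  1.06243e+02  2.87700e+00 -2.18300e+00  5.64000e-01
  4.40000e-01  1.60000e+02]
[[1.0, 4.0], [-0.2, -0.5], [-0.8, -1.3], [0.3, 1.0], [-0.4, -0.8], [-1.7, -0.6]] [-4.1 -2.9 -2.2 -3.2  0.  -0.3 -1.8  0.  -0.3 -0.6 -0.6]
wrist free 12.0 [ 5.91192e+02  1.05513e+02  2.90600e+00 -2.22200e+00  5.28000e-01
  4.47000e-01  1.63624e+02]
[[0.8, 4.6], [-0.4, -1.1], [-1.1, -0.2], [-0.3, 1.2], [-2.0, -0.6], [-1.6, -0.3]] [-2.2 -0.8  0.1 -1.4  1.1  0.2 -0.5  1.2  0.7  0.1 -0.2]
all fixed 24.1 [ 5.92612e+02  1.06217e+02  2.88000e+00 -2.18600e+00  5.61000e-01
  4.40000e-01  1.60000e+02]
[[1.0, 4.1], [-0.1, -0.3], [-0.8, -1.0], [0.3, 1.3], [-0.3, -0.7], [-1.7, -0.7]] [-4.2 -2.9 -2.1 -3.1  0.2 -0.2 -1.9 -0.1 -0.4 -0.7 -0.7]
all free 20.6 [ 5.91569e+02  1.05585e+02  2.90300e+00 -2.21500e+00  5.33000e-01
  4.46000e-01  1.62947e+02]
[[0.8, 4.6], [-0.4, -0.7], [-1.2, -0.1], [-0.4, 1.5], [-1.5, -0.6], [-1.7, -0.5]] [-2.6 -1.2 -0.3 -1.6  1.   0.2 -0.9  0.9  0.4 -0.1 -0.4]
```

Run:
```python
from h import *
p=[592.3,106,2.89]
for c in (-2.195,.552):
    K=cpt(p,c+np.pi,90,31); print("knob",K)
K=cpt(p,-2.195+np.pi,90,31)
go(K+[0,0,100+53.9],75.6); go(K+[0,0,53.9],75.6)
```

```text
knob [540.81597543  43.83093276 210.45198007]
knob [683.98849836 131.16181921 155.40629536]
t 3.2 pos [518.1  71.9 400.1] az 78.97 F [ 0.2 -0.2 -0.4] tq [ 0.07 -0.02  0.09] w 1.002
delta cm (tool): [-2.76 -2.32  3.58] dist 5.1 turn 3.4
t 3.2 pos [518.1  71.9 400.1] az 78.97 F [ 0.2 -0.2 -0.4] tq [ 0.07 -0.02  0.09] w 1.002
delta cm (tool): [-2.76 -2.32 13.58] dist 14.0 turn 3.4
```

Call:
apply_moves:
  targets:
    - [-1.4, -1.1, 2, 0]
    - [-1.4, -1.1, 2, 0]
    - [0, 0, 0, 3.4]
    - [0, 0, 2, 0]
    - [0, 0, 0, 0]
    - [0, 0, 0, 0]
  grip: 5
  force: 30

```text
time_s: 3.8
eef_pos: [541.6, 44.7, 340.4]
ee_rot: [-0.0, 0.125, 0.992, 0.0]
force: [-0.3, 0.1, 0.0]
grip_width: 0.583
```

Run:
```python
from h import *
from rig import capture,nets,ctrl
p=[592.3,106,2.89]
K=cpt(p,-2.195+np.pi,90,31)
go(K+[0,0,53.9],75.6); print(ctrl.grip_depth)
c=capture("wrist"); cv2.imwrite("pics/w2.png",c["img"][:,:,::-1]); C=mk(c)
print(proj(C,cpt(p,-2.195+np.pi,90,41)),proj(C,cpt(p,-2.195+np.pi,90,4)))
```

```text
t 3.8 pos [541.6  44.7 340.4] az 75.63 F [-0.3  0.1  0. ] tq [ 0.03 -0.01  0.03] w 0.583
delta cm (tool): [ 0.05 -0.11  7.6 ] dist 7.6 turn 0.0
53.900000000000006
[279.06739656 241.8656694 ] [279.16224631 205.83408171]
```

View pics/w2.png

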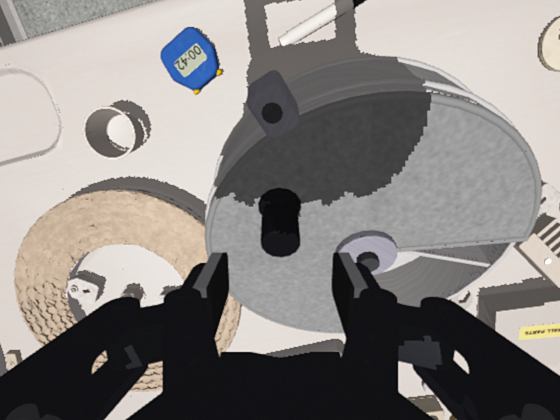

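The knob's top is at (280,243) and its collar at (280,205). The model predicts (279,242) and (279,206), so I'll descend and grip.

Call:
apply_moves:
  targets:
    - [0, 0, 2, 0]
    - [0, 0, 2, 0]
    - [0, 0, 2, 0]
    - [0, 0, 1, 0]
    - [0, 0, 0.5, 0]
    - [0, 0, 0, 0]

```text
time_s: 4.45
eef_pos: [541.9, 44.4, 265.3]
ee_rot: [0.0, 0.125, 0.992, -0.0]
force: [0.3, -0.3, 0.5]
grip_width: 0.585
```

Call:
apply_moves:
  targets:
    - [0, 0, 0, 0]
    - [0, 0, 0, 0]
    - [0, 0, 0, 0]
    - [0, 0, 0, 0]
    - [0, 0, 0, 0]
  grip: 1.5
  force: 25

```text
time_s: 4.95
eef_pos: [542.1, 44.4, 265.9]
ee_rot: [0.001, 0.125, 0.992, -0.0]
force: [0.7, 1.1, 5.6]
grip_width: 0.293
```

Run:
```python
from h import *
from rig import ctrl,capture
p=[592.3,106,2.89]
K=cpt(p,-2.195+np.pi,90,31)
go(K+[0,0,53.9],75.6); print(ctrl.grip_depth)
c=capture("side"); cv2.imwrite("pics/s2.png",cv2.resize(c["img"][100:310,190:450,::-1],None,fx=3,fy=2.8))
```

```text
t 4.95 pos [542.1  44.4 265.9] az 75.65 F [0.7 1.1 5.6] tq [-0.12 -0.13  0.21] w 0.293
delta cm (tool): [ 0.11 -0.09  0.15] dist 0.2 turn 0.0
53.900000000000006
```

View pics/s2.png

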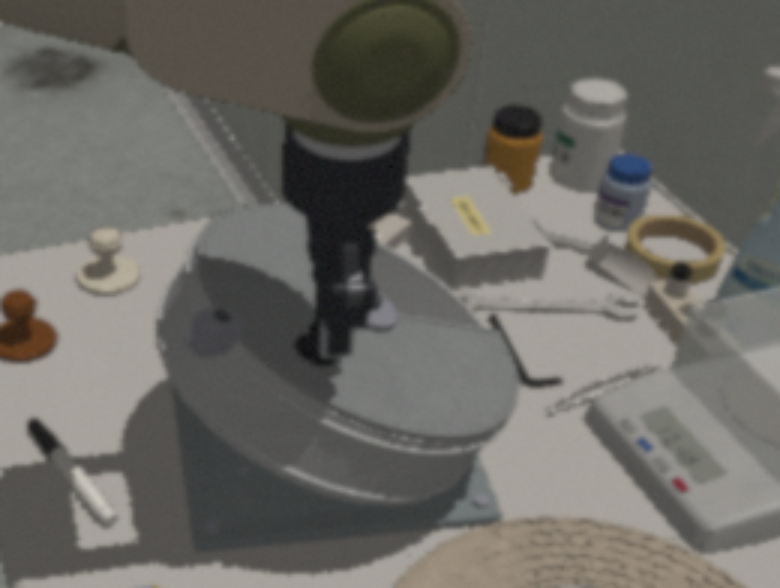

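```bash
cat > arc.py <<'E'
from h import *
import sys
p=[592.3,106,2.89]
def rows(c0,c1,n,az=75.6):
    a=np.radians(az); y=np.array([np.cos(a),np.sin(a),0]); z=np.array([0,0,-1.]); x=np.cross(y,z)
    M=np.c_[x,y,z]
    K=[cpt(p,c+np.pi,90,31) for c in np.linspace(c0,c1,n+1)]
    acc=np.zeros(3)
    for i in range(n):
        d=M.T@(K[i+1]-K[0])/10; r=np.round(d-acc,1); acc+=r; print([float(v) for v in r])
rows(float(sys.argv[1]),float(sys.argv[2]),int(sys.argv[3]))
E
python3 arc.py -2.195 0.552 20
```

```text
[-0.9, -0.7, 0.4]
[-1.1, -0.5, 0.5]
[-1.0, -0.3, 0.5]
[-1.2, -0.2, 0.6]
[-1.1, 0.0, 0.5]
[-1.1, 0.2, 0.5]
[-1.1, 0.3, 0.5]
[-1.0, 0.5, 0.5]
[-0.9, 0.6, 0.4]
[-0.9, 0.8, 0.5]
[-0.8, 0.9, 0.3]
[-0.6, 1.0, 0.3]
[-0.5, 1.1, 0.3]
[-0.4, 1.2, 0.1]
[-0.2, 1.2, 0.1]
[-0.1, 1.2, 0.1]
[0.1, 1.3, -0.1]
[0.2, 1.2, -0.1]
[0.4, 1.1, -0.2]
[0.5, 1.1, -0.2]
```

Call:
apply_moves:
  targets:
    - [-0.9, -0.7, 0.4, 0]
    - [-1.1, -0.5, 0.5, 0]
    - [-1.0, -0.3, 0.5, 0]
    - [-1.2, -0.2, 0.6, 0]
    - [0, 0, 0, 0]

```text
time_s: 5.5
eef_pos: [579.7, 17.1, 245.4]
ee_rot: [0.002, 0.125, 0.992, 0.0]
force: [5.3, 0.9, 4.2]
grip_width: 0.297
```

Run:
```python
from h import *
from rig import ctrl,capture
p=[592.3,106,2.89]
K=cpt(p,-2.195+np.pi+.1374*4,90,31)
go(K+[0,0,53.9],75.6)
c=capture("wrist"); cv2.imwrite("pics/w3.png",c["img"][:,:,::-1])
```

```text
t 5.5 pos [579.7  17.1 245.4] az 75.61 F [5.3 0.9 4.2] tq [ 0.   -0.71  0.05] w 0.297
delta cm (tool): [ 0.27 -0.05  0.06] dist 0.3 turn 0.0
```

View pics/w3.png

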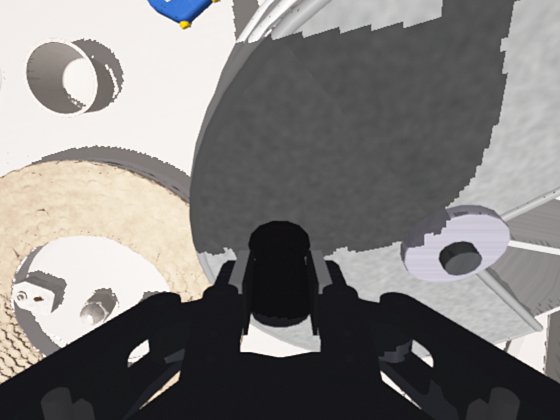

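The cover is turning with the knob, and the forces are small. I'll carry on.

Call:
apply_moves:
  targets:
    - [-1.1, 0.0, 0.5, 0]
    - [-1.1, 0.2, 0.5, 0]
    - [-1.1, 0.3, 0.5, 0]
    - [-1.0, 0.5, 0.5, 0]
    - [0, 0, 0, 0]

```text
time_s: 6.05
eef_pos: [623.2, 19.7, 225.4]
ee_rot: [0.0, 0.124, 0.992, 0.003]
force: [0.5, 17.0, 9.0]
grip_width: 0.296
```

Call:
apply_moves:
  targets:
    - [-0.9, 0.6, 0.4, 0]
    - [-0.9, 0.8, 0.5, 0]
    - [-0.8, 0.9, 0.3, 0]
    - [-0.6, 1.0, 0.3, 0]
    - [0, 0, 0, 0]

```text
time_s: 6.55
eef_pos: [661.9, 41.8, 209.8]
ee_rot: [-0.0, 0.124, 0.992, 0.0]
force: [-1.1, 3.2, 5.1]
grip_width: 0.295
```

Run:
```python
from h import *
p=[592.3,106,2.89]
K=cpt(p,-2.195+np.pi+.1374*12,90,31)
go(K+[0,0,53.9],75.6)
```

```text
t 6.55 pos [661.9  41.8 209.8] az 75.73 F [-1.1  3.2  5.1] tq [0.42 0.31 0.21] w 0.295
delta cm (tool): [ 0.06 -0.19  0.06] dist 0.2 turn 0.1
```

Call:
apply_moves:
  targets:
    - [-0.5, 1.1, 0.3, 0]
    - [-0.4, 1.2, 0.1, 0]
    - [-0.2, 1.2, 0.1, 0]
    - [-0.1, 1.2, 0.1, 0]
    - [0, 0, 0, 0]

```text
time_s: 7.05
eef_pos: [685.2, 83.8, 203.2]
ee_rot: [-0.0, 0.125, 0.992, -0.0]
force: [4.2, 1.7, -1.2]
grip_width: 0.295
```

Call:
apply_moves:
  targets:
    - [0.1, 1.3, -0.1, 0]
    - [0.2, 1.2, -0.1, 0]
    - [0.4, 1.1, -0.2, 0]
    - [0.5, 1.1, -0.2, 0]
    - [0, 0, 0, 0]
    - [0, 0, 0, 0]

```text
time_s: 7.65
eef_pos: [683.8, 131.5, 209.1]
ee_rot: [-0.002, 0.125, 0.992, -0.0]
force: [-4.7, -1.0, 1.1]
grip_width: 0.299
```

Run:
```python
from h import *
from rig import capture
p=[592.3,106,2.89]
K=cpt(p,.552+np.pi,90,31)
go(K+[0,0,53.9],75.6)
for n in ("top","side"):
    c=capture(n); im=c["img"][:,:,::-1]
    x0,y0,x1,y1=(205,125,355,265) if n=="top" else (230,165,370,300)
    cv2.imwrite(f"pics/{n}4.png",im); cv2.imwrite(f"pics/{n}4c.png",cv2.resize(im[y0:y1,x0:x1],None,fx=4,fy=4,interpolation=cv2.INTER_CUBIC))
```

```text
t 7.65 pos [683.8 131.5 209.1] az 75.65 F [-4.7 -1.   1.1] tq [-0.28  0.9   0.14] w 0.299
delta cm (tool): [-0.02 -0.03 -0.02] dist 0.0 turn 0.0
```

View pics/top4c.png

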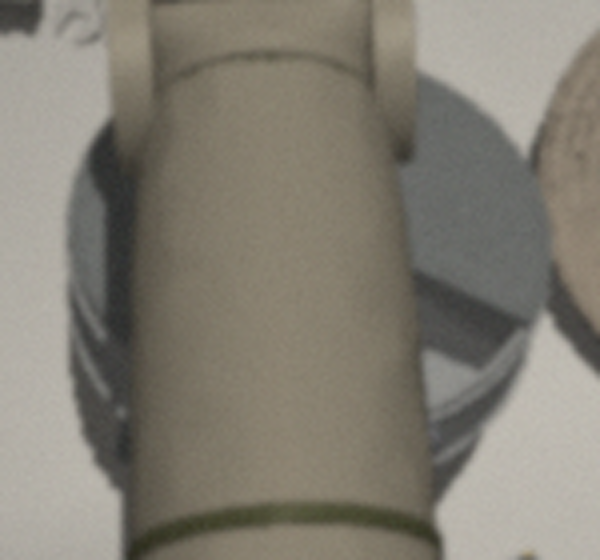

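View pics/side4c.png

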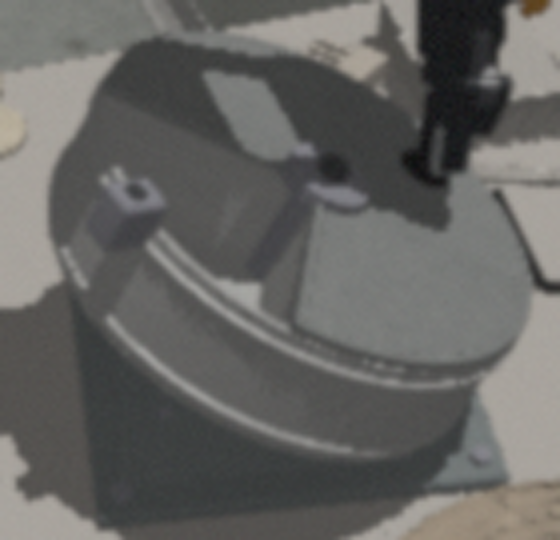

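Call:
apply_moves:
  targets:
    - [0, 0, 0, 0]
    - [0, 0, 0, 0]
    - [0, 0, 0, 0]
    - [0, 0, -1, 0]
    - [0, 0, -3, 0]
    - [0, 0, -4, 0]
    - [0, 0, -4, 0]
    - [0, 0, -4, 0]
  grip: 5

```text
time_s: 8.55
eef_pos: [684.4, 131.6, 372.7]
ee_rot: [0.001, 0.125, 0.992, 0.0]
force: [0.2, -0.2, 0.5]
grip_width: 0.59
```

Run:
```python
from h import *
go([510,80,420],75.6)
```

```text
t 8.55 pos [684.4 131.6 372.7] az 75.63 F [ 0.2 -0.2  0.5] tq [ 0.01 -0.    0.03] w 0.59
delta cm (tool): [15.61 -9.32 -4.75] dist 18.8 turn 0.0
```

Call:
apply_moves:
  targets:
    - [3, -1.8, -1, 0]
    - [3, -1.8, -1, 0]
    - [3, -1.8, -1, 0]
    - [3, -1.8, -1, 0]
    - [3.6, -2.1, -0.7, 0]
    - [0, 0, 0, 0]

```text
time_s: 9.15
eef_pos: [507.3, 79.8, 419.7]
ee_rot: [0.002, 0.125, 0.992, -0.0]
force: [0.8, -0.9, -0.0]
grip_width: 0.586
```

Run:
```python
from h import *
from rig import capture
import pickle
go([510,80,420],75.6)
c=capture("wrist"); cv2.imwrite("pics/w5.png",c["img"][:,:,::-1]); pickle.dump({k:c[k] for k in c if k!="img"},open("w5.pkl","wb"))
c=capture("top"); cv2.imwrite("pics/top5.png",c["img"][:,:,::-1])
```

```text
t 9.15 pos [507.3  79.8 419.7] az 75.6 F [ 0.8 -0.9 -0. ] tq [-0.02 -0.02 -0.06] w 0.586
delta cm (tool): [-0.25  0.09 -0.03] dist 0.3 turn -0.0
```

View pics/w5.png

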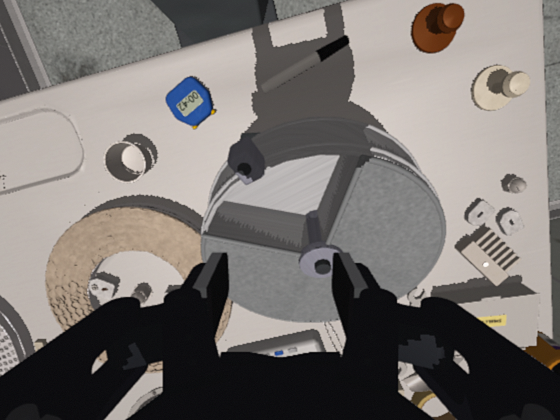

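```bash
cat > ovw.py <<'E'
from h import *
import pickle,sys
def draw(f,pk,box,k,p,cov,drum,out,extra=None):
    C=mk(pickle.load(open(pk,"rb"))); x0,y0,x1,y1=box
    im=cv2.resize(cv2.imread(f)[y0:y1,x0:x1],None,fx=k,fy=k,interpolation=cv2.INTER_CUBIC); im=cv2.convertScaleAbs(im,alpha=1.3)
    def L(pts,col):
        q=np.array([(proj(C,a)-[x0,y0]+.5)*k for a in pts]); cv2.polylines(im,[np.int32(q*8).reshape(-1,1,2)],False,col,1,cv2.LINE_AA,3)
    P=lambda a,r,h:cpt(p,a,r,h)
    t=np.linspace(0,2*np.pi,90)
    L([P(a,132,0) for a in t],(0,0,255))
    for s in (-1,1):
        L([P(cov+s*np.radians(42),r,0) for r in (26,132)],(255,0,0))
        L([P(drum+s*np.pi/4,r,-71) for r in (14,130)],(0,255,0))
        L([P(drum+s*np.pi/4,r,-7) for r in (14,130)],(0,255,255))
    L([P(a,130,-71) for a in np.linspace(drum-np.pi/4,drum+np.pi/4,30)],(0,255,0))
    L([P(drum+b,r,10) for b,r in ((-.081,135),(.081,135),(.068,162),(-.068,162),(-.081,135))],(0,128,255))
    if extra: extra(L,P)
    cv2.imwrite(out,im)
if __name__=="__main__":
    draw("pics/w5.png","w5.pkl",(190,110,460,330),3,[592.3,106,2.89],.552,.552,"pics/w5o.png")
    c=cv2.imread("pics/w5.png")[110:330,190:460]; cv2.imwrite("pics/w5z.png",cv2.convertScaleAbs(cv2.resize(c,None,fx=2.9,fy=2.7),alpha=1.3))
E
python3 ovw.py
```

```text
(no output)
```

View pics/w5o.png

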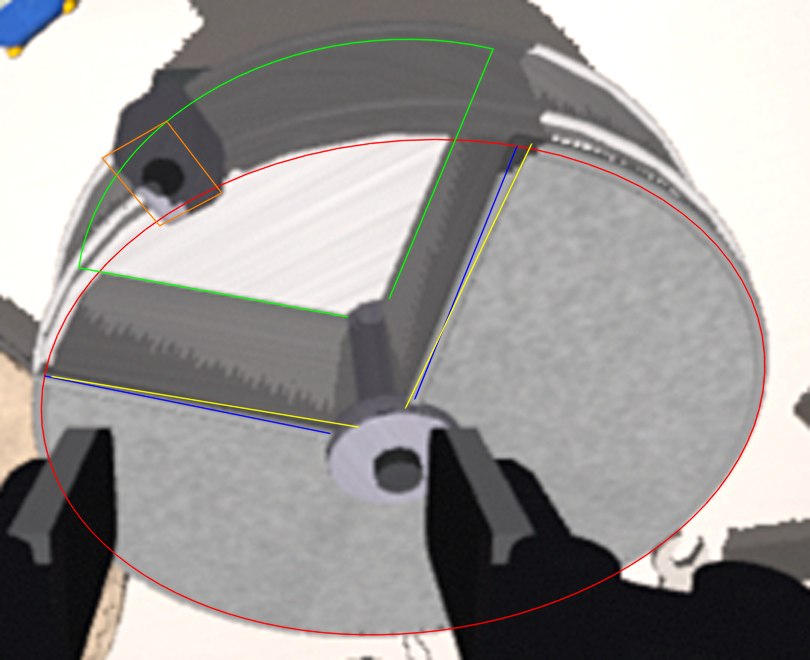

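View pics/w5z.png

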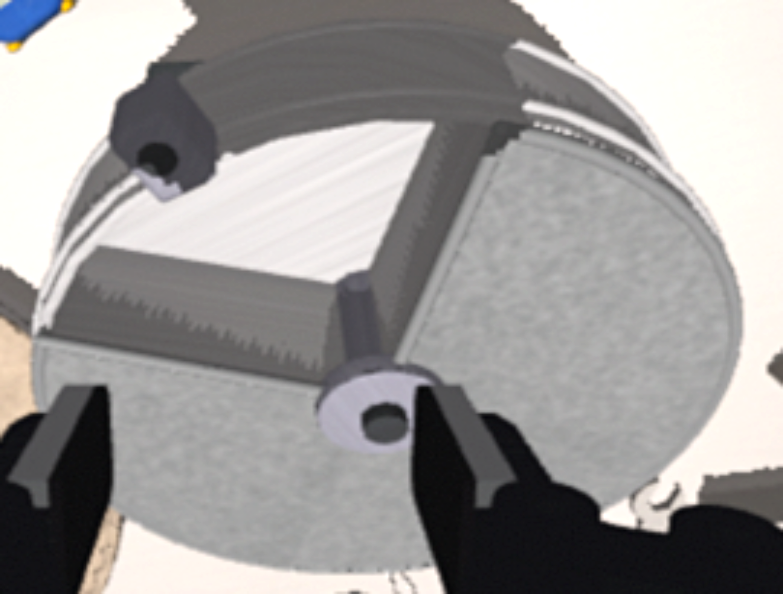

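The opening's edges match the predicted sector to about 1°, and the floor outline matches the marked compartment. The block hasn't moved. Next is locating the tamper.

Run:
```python
import cv2,numpy as np
o=np.zeros((520,800,3),np.uint8)
for i,(f,x,y,w,h) in enumerate((("w5",465,55,70,64),("w1",485,60,70,64),("top0",148,228,30,32),("side0",210,175,35,32))):
    k=400//w if i<2 else 8
    c=cv2.resize(cv2.imread(f"pics/{f}.png")[y:y+h,x:x+w],None,fx=k,fy=k,interpolation=cv2.INTER_CUBIC)
    yy,xx=(i//2)*262,(i%2)*400; c=c[:258 if i>1 else 262]
    if i<2: c=cv2.resize(c,(350,262))
    o[yy:yy+c.shape[0],xx:xx+c.shape[1]]=c
    if i<2: print(f,c.shape, 350/w,262/h)
cv2.imwrite("pics/tz.png",o)
```

```text
w5 (262, 350, 3) 5.0 4.09375
w1 (262, 350, 3) 5.0 4.09375
```

View pics/tz.png

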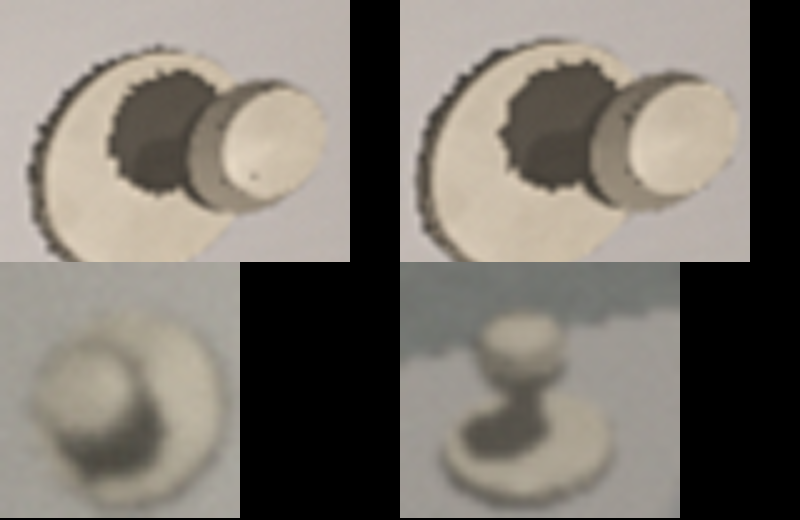

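Run:
```python
from h import *
import pickle
for pk,px in (("w5.pkl",(519.6,82.2)),("w1.pkl",(541.2,86.6))): print(onz(mk(pickle.load(open(pk,"rb"))),px,59))
print(onz(CAM["top"],(158.2,243.6),59),onz(CAM["side"],(225.2,183.7),59))
# top foot: ellipse centre
print(onz(CAM["top"],(148+137/8-.4,228+(405-262)/8-.4),10))
go([465,383,180],75.6)
```

```text
[464.42166696 406.21471525  59.        ]
[464.91742842 405.79860193  59.        ]
[467.50217006 406.84674428  59.        ] [469.3911549  398.19412678  59.        ]
[467.84632736 403.95056054  10.        ]
t 9.25 pos [510.4  80.1 418.3] az 75.61 F [ 0.2 -0.4  0.1] tq [ 0.    0.   -0.03] w 0.585
delta cm (tool): [11.98 28.19 23.81] dist 38.8 turn 0.0
```

Run:
```python
from h import *
go([466,404,230],75.6)
```

```text
t 9.25 pos [510.4  80.1 418.3] az 75.61 F [ 0.2 -0.4  0.1] tq [ 0.    0.   -0.03] w 0.585
delta cm (tool): [12.4  30.26 18.81] dist 37.7 turn 0.0
```

Call:
apply_moves:
  targets:
    - [1.2, 3, 0.5, 0]
    - [1.2, 3, 1, 0]
    - [1.2, 3, 2, 0]
    - [1.2, 3, 2, 0]
    - [1.2, 3, 2, 0]
    - [1.2, 3, 2, 0]
    - [1.2, 3, 2, 0]
    - [1.2, 3, 2, 0]
  grip: 6

```text
time_s: 10.05
eef_pos: [477.6, 338.5, 280.5]
ee_rot: [-0.0, 0.125, 0.992, -0.0]
force: [0.0, 0.4, 0.3]
grip_width: 0.703
```

Call:
apply_moves:
  targets:
    - [1.4, 3.2, 2.6, 0]
    - [1.4, 3.1, 2.6, 0]
    - [0, 0, 0, 0]
    - [0, 0, 0, 0]

```text
time_s: 10.45
eef_pos: [466.0, 405.3, 228.8]
ee_rot: [-0.0, 0.124, 0.992, -0.0]
force: [-0.6, -0.7, -0.0]
grip_width: 0.702
```

Run:
```python
from h import *
from rig import capture
go([466,405,103],75.6)
c=capture("wrist"); cv2.imwrite("pics/w6.png",c["img"][:,:,::-1]); C=mk(c)
import pickle; pickle.dump({k:c[k] for k in c if k!="img"},open("w6.pkl","wb"))
print(proj(C,[466,405,59]),proj(C,[466,405,13]))
```

```text
t 10.45 pos [466.  405.3 228.8] az 75.71 F [-0.6 -0.7 -0. ] tq [-0.01 -0.03  0.04] w 0.702
delta cm (tool): [-0.02 -0.02 12.58] dist 12.6 turn 0.1
[280.34231829 216.24775769] [280.28925566 202.96280264]
```

View pics/w6.png

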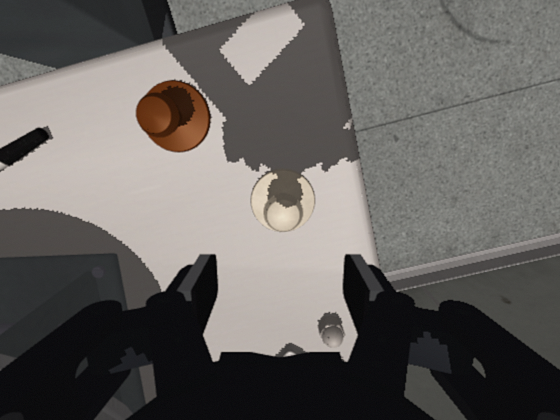

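Call:
apply_moves:
  targets:
    - [0, 0.2, 2, 0]
    - [0, 0, 3, 0]
    - [0, 0, 3, 0]
    - [0, 0, 2, 0]
    - [0, 0, 1.5, 0]
    - [0, 0, 1, 0]
    - [0, 0, 0, 0]

```text
time_s: 11.2
eef_pos: [466.4, 406.1, 104.5]
ee_rot: [-0.0, 0.125, 0.992, -0.0]
force: [0.3, -0.1, 0.2]
grip_width: 0.704
```

Call:
apply_moves:
  targets:
    - [0, 0, 0, 0]
    - [0, 0, 0, 0]
    - [0, 0, 0, 0]
    - [0, 0, 0, 0]
    - [0, 0, 0, 0]
  grip: 2
  force: 25

```text
time_s: 11.7
eef_pos: [466.7, 406.9, 106.2]
ee_rot: [0.001, 0.125, 0.992, 0.001]
force: [0.6, 1.4, 5.6]
grip_width: 0.346
```

Run:
```python
from h import *
go([466,405,103],75.6)
```

```text
t 11.7 pos [466.7 406.9 106.2] az 75.64 F [0.6 1.4 5.6] tq [ 0.14 -0.03 -0.02] w 0.346
delta cm (tool): [ 0.03 -0.2   0.31] dist 0.4 turn 0.0
```

Call:
apply_moves:
  targets:
    - [0, 0, -1, 0]
    - [0, 0, -2, 0]
    - [0, 0, -3, 0]
    - [0, 0, -4, 0]
    - [0, 0, 0, 0]

```text
time_s: 12.2
eef_pos: [467.4, 407.2, 210.7]
ee_rot: [0.004, 0.125, 0.992, 0.003]
force: [0.6, -0.4, -2.1]
grip_width: 0.345
```

Run:
```python
from h import *
from rig import capture
go([466,405,103],75.6)
for n in ("wrist","side"):
    c=capture(n); cv2.imwrite(f"pics/{n}7.png",c["img"][:,:,::-1])
c=cv2.imread("pics/side7.png")[90:230,150:300]; cv2.imwrite("pics/side7c.png",cv2.resize(c,None,fx=4,fy=4))
```

```text
t 12.2 pos [467.4 407.2 210.7] az 75.64 F [ 0.6 -0.4 -2.1] tq [ 0.02 -0.06  0.02] w 0.345
delta cm (tool): [ 0.15 -0.32 10.77] dist 10.8 turn 0.0
```

View pics/wrist7.png

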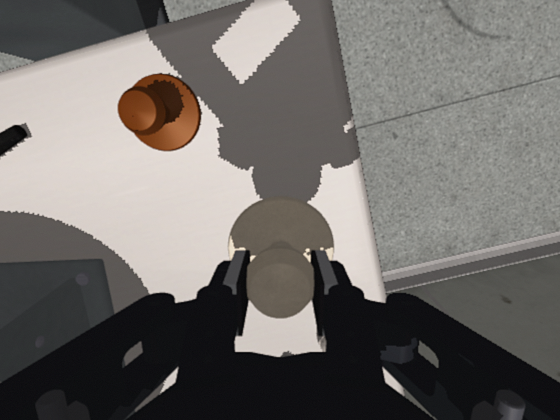

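View pics/side7c.png

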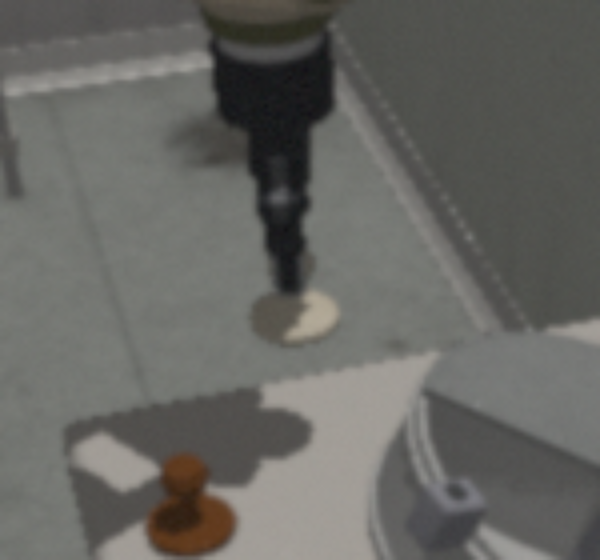

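```bash
python3 - <<'E'
from h import *
from rig import capture
c=capture("wrist"); C=mk(c)
from rig import readout
t=readout.sense()["eef_pos"]; print(t)
for dz in (106,112,118):
    for dx in (0,):
        ctr=t-[0,0,dz]
        for h,r in ((13,31),(59,16)):
            q=np.array([proj(C,ctr+[r*np.cos(a),r*np.sin(a),h]) for a in np.linspace(0,6.28,60)])
            print(dz,h,"x",q[:,0].min().round(),q[:,0].max().round(),"y",q[:,1].min().round(),q[:,1].max().round())
E
python3 grid.py pics/wrist7.png 220 185 345 330 5 pics/w7g.png
```

```text
[465.7569422  406.14052065 204.09693786]
106 13 x 225.0 336.0 y 198.0 301.0
106 59 x 243.0 319.0 y 258.0 326.0
112 13 x 227.0 334.0 y 196.0 296.0
112 59 x 244.0 317.0 y 252.0 318.0
118 13 x 229.0 332.0 y 193.0 291.0
118 59 x 246.0 315.0 y 247.0 311.0
```

View pics/w7g.png

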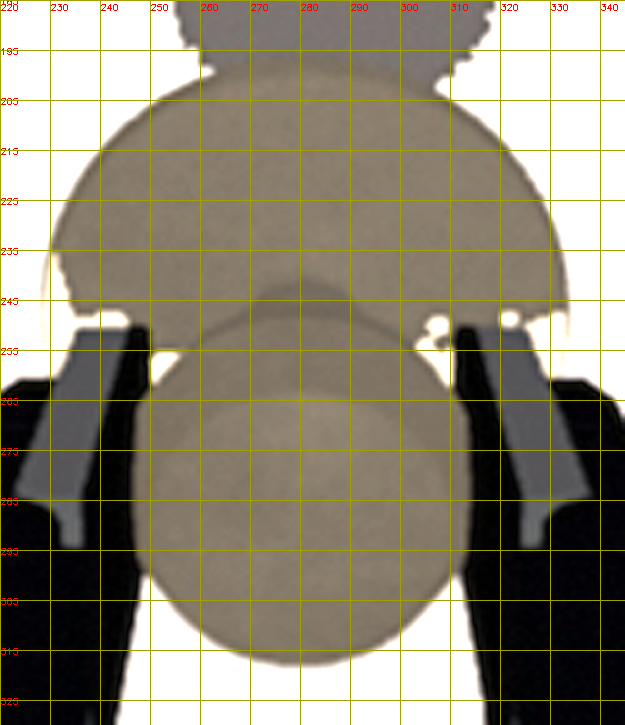

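I'll check how the tamper sits in the grip by touching it down where it stood.

Call:
apply_moves:
  targets:
    - [0, 0, 3, 0]
    - [0, 0, 3, 0]
    - [0, 0, 2.5, 0]
    - [0, 0, 0, 0]
    - [0, 0, 0, 0]

```text
time_s: 12.85
eef_pos: [466.1, 406.3, 119.6]
ee_rot: [-0.001, 0.125, 0.992, -0.001]
force: [0.4, -0.1, -1.7]
grip_width: 0.342
```

Call:
apply_moves:
  targets:
    - [0, 0, 0.3, 0]
    - [0, 0, 0, 0]

```text
time_s: 13.05
eef_pos: [466.4, 406.6, 117.7]
ee_rot: [0.0, 0.125, 0.992, 0.0]
force: [0.6, -0.0, -2.0]
grip_width: 0.347
```

Call:
apply_moves:
  targets:
    - [0, 0, 0.3, 0]
    - [0, 0, 0, 0]

```text
time_s: 13.25
eef_pos: [466.2, 406.4, 113.9]
ee_rot: [0.0, 0.125, 0.992, -0.0]
force: [0.1, -0.9, -2.6]
grip_width: 0.344
```

Call:
apply_moves:
  targets:
    - [0, 0, 0.3, 0]
    - [0, 0, 0, 0]

```text
time_s: 13.45
eef_pos: [466.1, 406.4, 110.5]
ee_rot: [-0.0, 0.125, 0.992, -0.0]
force: [0.2, -0.9, -2.8]
grip_width: 0.347
```

Call:
apply_moves:
  targets:
    - [0, 0, 0.3, 0]
    - [0, 0, 0, 0]

```text
time_s: 13.65
eef_pos: [466.1, 406.3, 107.4]
ee_rot: [-0.0, 0.125, 0.992, -0.0]
force: [0.2, -0.4, -1.5]
grip_width: 0.342
```

Call:
apply_moves:
  targets:
    - [0, 0, 0.3, 0]
    - [0, 0, 0, 0]

```text
time_s: 13.85
eef_pos: [466.5, 406.8, 106.1]
ee_rot: [0.001, 0.125, 0.992, 0.001]
force: [-2.1, 0.3, 6.1]
grip_width: 0.343
```

```bash
cat > pl.py <<'E'
from h import *
p=[592.3,106,2.89]
def uvh(u,v,h): # h above floor
    return np.array([p[0],p[1],160.])+frame(p[2])@np.array([u,v,h-71])+[0,0,53.9]
E
python3 - <<'E'
from pl import *
print("start contact",uvh(77.4,31,60.8),"final",uvh(52,31,52.6))
S=uvh(77.4,31,60.8)
go([S[0],S[1],385],75.6)
E
```

```text
start contact [512.55174117  94.49072827 237.63924763] final [531.42619266  89.63925612 219.40142158]
t 13.85 pos [466.5 406.8 106.1] az 75.64 F [-2.1  0.3  6.1] tq [-0.11  0.41 -0.06] w 0.343
delta cm (tool): [-12.24 -29.08 -27.92] dist 42.1 turn 0.0
```

Call:
apply_moves:
  targets:
    - [0, 0, -2, 0]
    - [0, 0, -4, 0]
    - [0, 0, -4, 0]
    - [0, 0, -4, 0]
    - [0, 0, -4, 0]
    - [0, 0, -4, 0]
    - [0, 0, -3.4, 0]
    - [-0.6, -1.5, -2.6, 0]

```text
time_s: 14.65
eef_pos: [467.8, 391.2, 387.1]
ee_rot: [0.001, 0.124, 0.992, 0.001]
force: [0.4, 0.0, -2.5]
grip_width: 0.343
```

Call:
apply_moves:
  targets:
    - [-1.3, -3, 0, 0]
    - [-1.5, -3.5, 0, 0]
    - [-1.5, -3.5, 0, 0]
    - [-1.5, -3.5, 0, 0]
    - [-1.5, -3.5, 0, 0]
    - [-1.5, -3.5, 0, 0]
    - [-1.3, -3, 0, 0]
    - [-1.5, -3.5, 0, 0]

```text
time_s: 15.45
eef_pos: [513.6, 98.9, 384.9]
ee_rot: [0.0, 0.125, 0.992, 0.0]
force: [0.7, 0.6, -1.9]
grip_width: 0.343
```

Call:
apply_moves:
  targets:
    - [0, -0.6, 0, 0]
    - [0, 0, 0, 0]
    - [0, 0, 0, 0]

```text
time_s: 15.75
eef_pos: [512.0, 95.1, 384.9]
ee_rot: [0.0, 0.125, 0.992, 0.0]
force: [0.2, -0.0, -2.3]
grip_width: 0.343
```

Run:
```python
from pl import *
S=uvh(77.4,31,60.8)
go(S+[0,0,10],75.6)
from rig import capture
import pickle
c=capture("wrist"); cv2.imwrite("pics/w8.png",c["img"][:,:,::-1]);pickle.dump({k:c[k] for k in c if k!="img"},open("w8.pkl","wb"))
import ovw
ovw.draw("pics/w8.png","w8.pkl",(150,90,460,330),2,[592.3,106,2.89],.552,.552,"pics/w8o.png")
```

```text
t 15.75 pos [512.   95.1 384.9] az 75.67 F [ 0.2 -0.  -2.3] tq [ 0.09 -0.02 -0.01] w 0.343
delta cm (tool): [-0.07 -0.05 13.73] dist 13.7 turn 0.1
```

View pics/w8o.png

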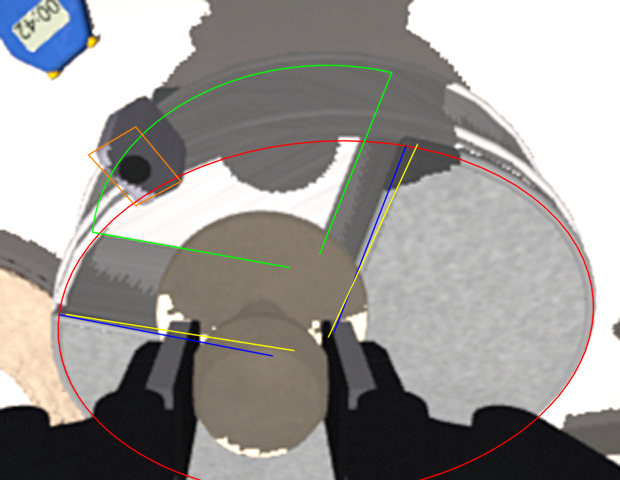

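Call:
apply_moves:
  targets:
    - [0, 0, 2, 0]
    - [0, 0, 3, 0]
    - [0, 0, 3, 0]
    - [0, 0, 2, 0]
    - [0, 0, 2, 0]
    - [0, 0, 1, 0]
    - [0, 0, 0, 0]
    - [0, 0, 0, 0]

```text
time_s: 16.6
eef_pos: [512.5, 94.7, 255.8]
ee_rot: [0.001, 0.125, 0.992, 0.0]
force: [0.8, 0.9, -0.7]
grip_width: 0.342
```

Run:
```python
from pl import *
S=uvh(77.4,31,60.8)
go(S,75.6)
from rig import capture
c=capture("wrist"); cv2.imwrite("pics/w9.png",c["img"][:,:,::-1])
c=capture("side"); cv2.imwrite("pics/s9.png",cv2.resize(c["img"][120:300,200:400,::-1],None,fx=3.5,fy=3.3))
```

```text
t 16.6 pos [512.5  94.7 255.8] az 75.67 F [ 0.8  0.9 -0.7] tq [0.03 0.02 0.  ] w 0.342
delta cm (tool): [-0.01 -0.02  1.81] dist 1.8 turn 0.1
```

View pics/w9.png

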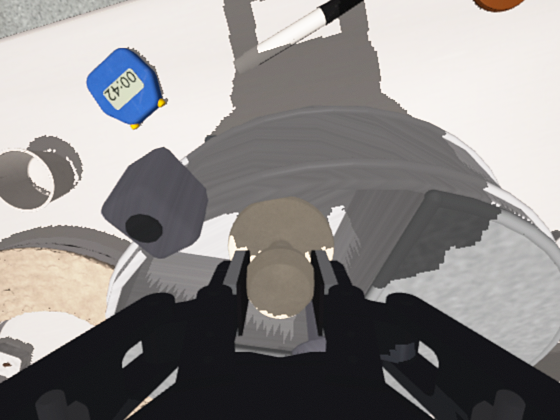

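View pics/s9.png

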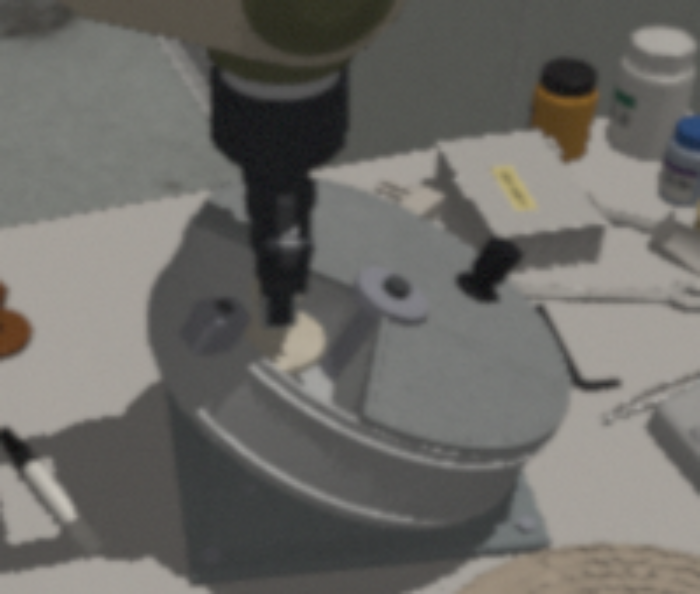

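Call:
apply_moves:
  targets:
    - [0, 0, 1, 0]
    - [0, 0, 0.3, 0]
    - [0, 0, 0, 0]

```text
time_s: 17.0
eef_pos: [511.9, 94.3, 241.3]
ee_rot: [-0.001, 0.125, 0.992, -0.0]
force: [0.6, 0.6, -2.1]
grip_width: 0.342
```

Call:
apply_moves:
  targets:
    - [0, 0, 0.2, 0]
    - [0, 0, 0, 0]

```text
time_s: 17.2
eef_pos: [512.2, 94.2, 239.8]
ee_rot: [-0.0, 0.125, 0.992, -0.0]
force: [0.3, 0.1, -0.5]
grip_width: 0.34
```

Call:
apply_moves:
  targets:
    - [0, 0, 0.2, 0]
    - [0, 0, 0, 0]

```text
time_s: 17.4
eef_pos: [512.1, 94.2, 237.7]
ee_rot: [-0.0, 0.125, 0.992, -0.0]
force: [0.2, 0.1, -2.1]
grip_width: 0.346
```

Call:
apply_moves:
  targets:
    - [0, 0, 0.2, 0]
    - [0, 0, 0, 0]

```text
time_s: 17.6
eef_pos: [512.6, 94.2, 236.3]
ee_rot: [0.001, 0.125, 0.992, 0.0]
force: [1.5, -0.7, 1.2]
grip_width: 0.343
```

Call:
apply_moves:
  targets:
    - [-0.22, 0, 0.15, 0]
    - [-0.23, 0, 0.15, 0]
    - [0, 0, 0, 0]

```text
time_s: 17.9
eef_pos: [517.0, 93.0, 233.0]
ee_rot: [0.0, 0.125, 0.992, 0.0]
force: [3.2, -0.4, 2.9]
grip_width: 0.342
```

Call:
apply_moves:
  targets:
    - [-0.21, 0, 0.16, 0]
    - [-0.21, 0, 0.17, 0]
    - [0, 0, 0, 0]

```text
time_s: 18.2
eef_pos: [521.0, 91.9, 229.6]
ee_rot: [0.0, 0.125, 0.992, -0.0]
force: [3.3, -1.2, 4.5]
grip_width: 0.341
```

Run:
```python
from pl import *
go(uvh(52,31,52.6),75.6)
from rig import capture
c=capture("wrist"); cv2.imwrite("pics/w10.png",c["img"][:,:,::-1])
```

```text
t 18.2 pos [521.   91.9 229.6] az 75.63 F [ 3.3 -1.2  4.5] tq [-0.3  -0.39  0.1 ] w 0.341
delta cm (tool): [-1.06  0.04  1.02] dist 1.5 turn 0.0
```

View pics/w10.png

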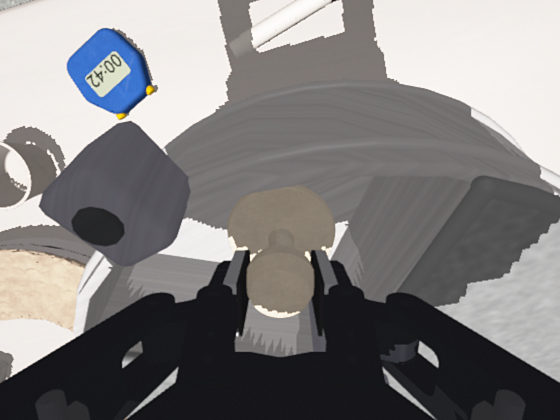

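The tamper is pivoting in the grip as intended: the far edge of the foot moved from row 197 to 186. I'll continue.

Call:
apply_moves:
  targets:
    - [-0.2, 0, 0.18, 0]
    - [-0.19, 0, 0.18, 0]
    - [0, 0, 0, 0]

```text
time_s: 18.55
eef_pos: [524.7, 91.0, 225.8]
ee_rot: [0.0, 0.125, 0.992, -0.0]
force: [3.2, -2.5, 3.0]
grip_width: 0.345
```

Call:
apply_moves:
  targets:
    - [-0.18, 0, 0.2, 0]
    - [-0.17, 0, 0.2, 0]
    - [0, 0, 0, 0]

```text
time_s: 18.85
eef_pos: [528.0, 90.2, 221.8]
ee_rot: [0.0, 0.125, 0.992, 0.0]
force: [4.3, -1.3, 4.9]
grip_width: 0.342
```

Run:
```python
from pl import *
go(uvh(52,31,52.6),75.6)
from rig import capture
c=capture("wrist"); cv2.imwrite("pics/w11.png",c["img"][:,:,::-1])
c=capture("side"); cv2.imwrite("pics/s11.png",cv2.resize(c["img"][150:300,220:380,::-1],None,fx=4,fy=4,interpolation=cv2.INTER_CUBIC))
```

```text
t 18.85 pos [528.   90.2 221.8] az 75.63 F [ 4.3 -1.3  4.9] tq [-0.3  -0.45  0.07] w 0.342
delta cm (tool): [-0.34  0.03  0.24] dist 0.4 turn 0.0
```

View pics/w11.png

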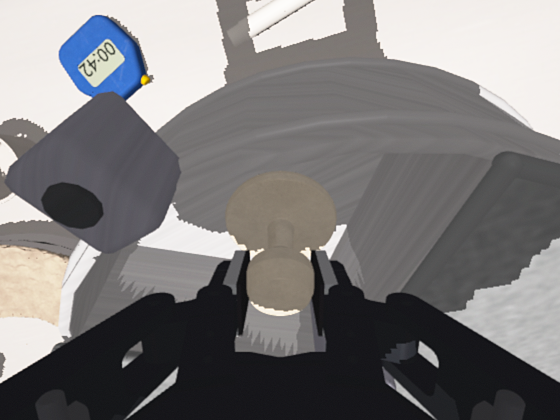

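View pics/s11.png

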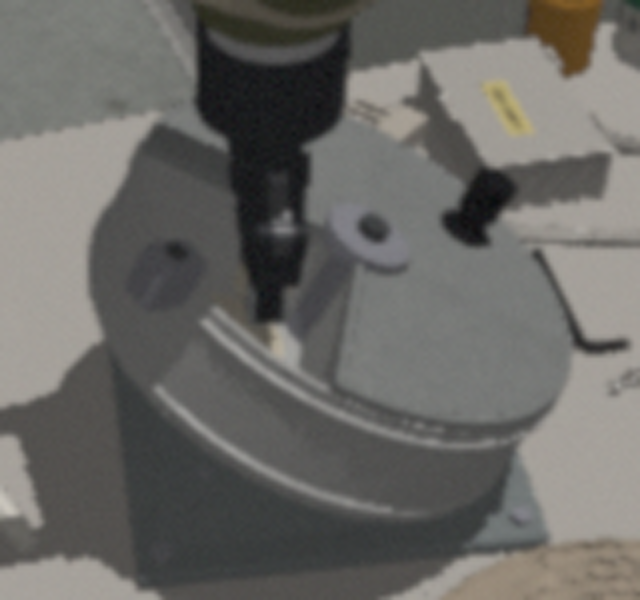

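Call:
apply_moves:
  targets:
    - [-0.16, 0, 0.21, 0]
    - [0, 0, 0, 0]

```text
time_s: 19.15
eef_pos: [529.5, 90.2, 220.3]
ee_rot: [0.0, 0.125, 0.992, 0.0]
force: [0.6, 1.7, 8.3]
grip_width: 0.341
```

Call:
apply_moves:
  targets:
    - [-0.16, 0, 0.21, 0]
    - [0, 0, 0, 0]

```text
time_s: 19.35
eef_pos: [531.4, 90.0, 219.5]
ee_rot: [0.001, 0.125, 0.992, 0.001]
force: [0.5, 1.4, 16.9]
grip_width: 0.347
```

Call:
apply_moves:
  targets:
    - [-0.15, 0, 0.2, 0]
    - [0, 0, 0, 0]

```text
time_s: 19.55
eef_pos: [533.5, 89.7, 218.7]
ee_rot: [0.003, 0.125, 0.992, 0.001]
force: [1.1, 2.7, 24.1]
grip_width: 0.348
```

Call:
apply_moves:
  targets:
    - [0, 0, -0.2, 0]
    - [0, 0, 0, 0]
    - [0, 0, 0, 0]

```text
time_s: 19.85
eef_pos: [532.3, 89.4, 218.2]
ee_rot: [0.0, 0.125, 0.992, 0.0]
force: [0.4, 0.0, 8.9]
grip_width: 0.344
```

Run:
```python
from pl import *
go(uvh(52,31,52.6),75.6)
from rig import capture
c=capture("wrist"); cv2.imwrite("pics/w12.png",c["img"][:,:,::-1]); C=mk(c)
F=frame(2.89); base=uvh(51,31,0)-[0,0,53.9]
im=cv2.resize(c["img"][150:340,200:360,::-1].copy(),None,fx=4,fy=3.1)
for h,r in ((13,31),(59,16)):
    q=np.array([proj(C,base+F@np.array([r*np.cos(a),r*np.sin(a),h])) for a in np.linspace(0,6.28,60)])
    q=(q-[200,150])*[4,3.1]; cv2.polylines(im,[np.int32(q)],True,(0,0,255),1)
cv2.imwrite("pics/w12o.png",im)
```

```text
t 19.85 pos [532.3  89.4 218.2] az 75.62 F [0.4 0.  8.9] tq [ 0.15 -0.12 -0.03] w 0.344
delta cm (tool): [ 0.09 -0.   -0.12] dist 0.1 turn 0.0
```

View pics/w12o.png

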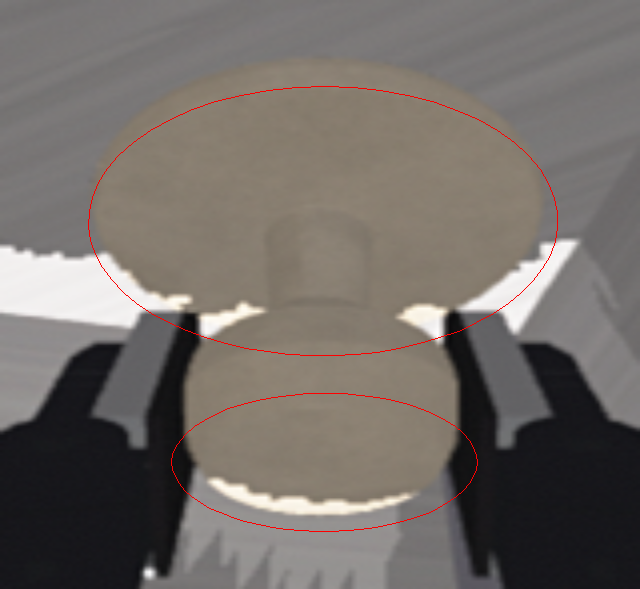

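Call:
apply_moves:
  targets:
    - [0, 0, -0.08, 0]
    - [0, 0, 0, 0]
    - [0, 0, 0, 0]

```text
time_s: 20.2
eef_pos: [532.1, 89.3, 218.3]
ee_rot: [-0.001, 0.125, 0.992, 0.0]
force: [1.7, 0.0, 2.9]
grip_width: 0.342
```

Call:
apply_moves:
  targets:
    - [0, 0, 0, 0]
    - [0, 0, 0, 0]
    - [0, 0, 0, 0]
    - [0, 0, 0, 0]
    - [0, 0, 0, 0]
  grip: 4.4

```text
time_s: 20.7
eef_pos: [532.3, 89.1, 218.5]
ee_rot: [-0.0, 0.125, 0.992, -0.0]
force: [0.7, -0.1, 1.1]
grip_width: 0.516
```

Run:
```python
from pl import *
go(uvh(52,31,52.6),75.6)
from rig import capture
c=capture("wrist"); cv2.imwrite("pics/w13.png",c["img"][:,:,::-1])
```

```text
t 20.7 pos [532.3  89.1 218.5] az 75.63 F [ 0.7 -0.1  1.1] tq [ 0.04 -0.05 -0.03] w 0.516
delta cm (tool): [ 0.09  0.03 -0.09] dist 0.1 turn 0.0
```

View pics/w13.png

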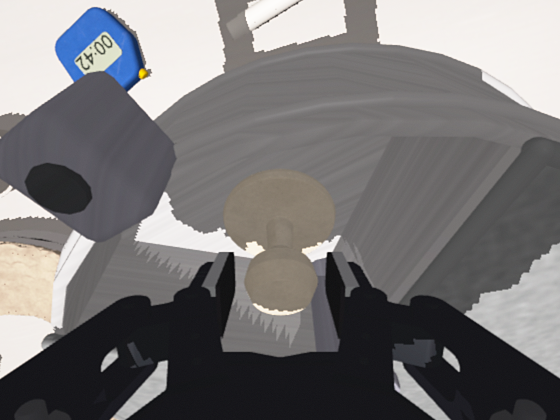

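The tamper stayed put when I let go. Now I'll withdraw straight up.

Call:
apply_moves:
  targets:
    - [0, 0, -0.5, 0]
    - [0, 0, -1, 0]
    - [0, 0, -2, 0]
    - [0, 0, -3, 0]
    - [0, 0, -4, 0]
    - [0, 0, -4, 0]
    - [0, 0, -4, 0]
    - [0, 0, -4, 0]

```text
time_s: 21.55
eef_pos: [531.6, 89.2, 446.3]
ee_rot: [0.0, 0.125, 0.992, 0.0]
force: [0.7, -0.8, 0.4]
grip_width: 0.516
```

Call:
apply_moves:
  targets:
    - [3, 3, 0, 0]
    - [3, 3, 0, 0]
    - [3, 3, 0, 0]
    - [3, 3, 0, 0]
    - [3, 3, 0, 0]
    - [0, 3, 0, 0]
    - [0, 3, 0, 0]
    - [0, 0, 0, 0]

```text
time_s: 22.35
eef_pos: [438.8, 332.0, 443.5]
ee_rot: [-0.0, 0.124, 0.992, 0.0]
force: [0.1, -0.8, 0.3]
grip_width: 0.514
```

Run:
```python
from pl import *
go([500,80,420],75.6)
from rig import capture
import pickle
for n in ("top","side","wrist"):
    c=capture(n); im=c["img"][:,:,::-1]; cv2.imwrite(f"pics/{n}14.png",im)
    x0,y0,x1,y1=(205,125,355,265) if n=="top" else (230,165,370,300)
    if n!="wrist": cv2.imwrite(f"pics/{n}14c.png",cv2.resize(im[y0:y1,x0:x1],None,fx=4,fy=4,interpolation=cv2.INTER_CUBIC))
```

```text
t 22.35 pos [438.8 332.  443.5] az 75.8 F [ 0.1 -0.8  0.3] tq [ 0.04 -0.01  0.01] w 0.514
delta cm (tool): [-12.11 -22.93   2.34] dist 26.0 turn 0.2
```

View pics/top14c.png

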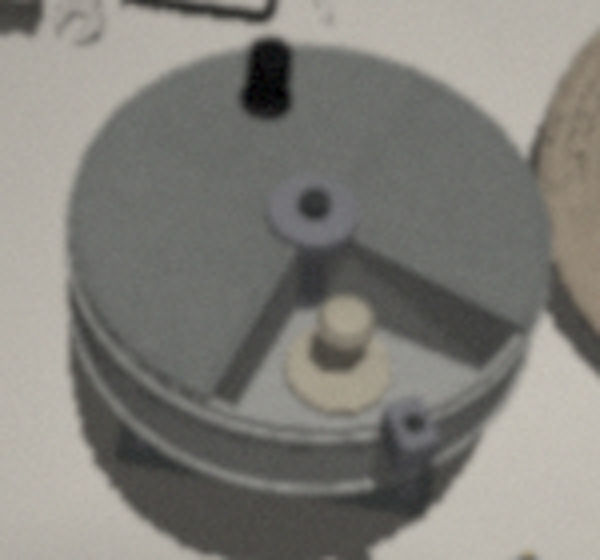

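View pics/side14c.png

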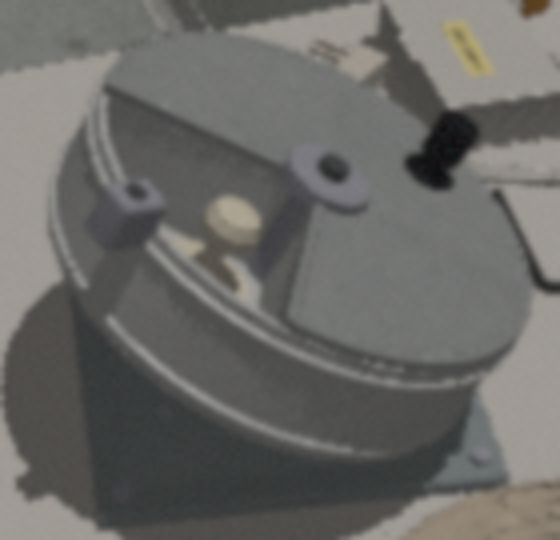

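Run:
```python
from pl import *
T=lambda x,y:np.array([205+x/4,125+y/4])-.375; S=lambda x,y:np.array([230+x/4,165+y/4])-.375
c42=np.radians(42)
from scipy.optimize import minimize_scalar
def ang(cam,px,off,r,h):
    f=lambda a:np.linalg.norm(proj(CAM[cam],cpt(p,a+off,r,h))-px)
    g=np.linspace(-.5,1.6,2101); v=[f(a) for a in g]; i=int(np.argmin(v)); return round(g[i],3),round(v[i],1)
for n,cam,px,o,r,h in (("cov","top",T(212,402),-0,132,0),):
    pass
for s in (-1,1): print([(cam,proj(CAM[cam],cpt(p,.552+s*c42,132,0)).round(1)) for cam in CAM])
print("obs",T(212,402),T(524,330),S(105,90),S(287,325))
for cam,px,o in (("top",T(212,402),-c42),("top",T(524,330),c42),("side",S(105,90),-c42),("side",S(287,325),c42)): print("cover",cam,ang(cam,px,o,132,0))
for cam,px in (("top",T(270,52)),("side",S(458,128))): print("cover knob",cam,ang(cam,px,np.pi,90,41))
for cam,px in (("top",T(266,102)),("side",S(432,173))): print("cover collar",cam,ang(cam,px,np.pi,90,3))
for cam,px in (("top",T(412,422)),("side",S(136,190))): print("drum",cam,ang(cam,px,0,148.5,10))
```

```text
[('side', array([255.4, 185.8])), ('top', array([259.2, 224.4]))]
[('side', array([302.9, 245.5])), ('top', array([336.7, 205.2]))]
obs [257.625 225.125] [335.625 207.125] [255.875 187.125] [301.375 245.875]
cover top (np.float64(0.534), np.float64(1.3))
cover top (np.float64(0.506), np.float64(0.1))
cover side (np.float64(0.588), np.float64(0.7))
cover side (np.float64(0.534), np.float64(1.0))
cover knob top (np.float64(0.524), np.float64(0.3))
cover knob side (np.float64(0.461), np.float64(1.2))
cover collar top (np.float64(0.518), np.float64(0.7))
cover collar side (np.float64(0.437), np.float64(0.7))
drum top (np.float64(0.542), np.float64(1.6))
drum side (np.float64(0.553), np.float64(1.9))
```

Call:
apply_moves:
  targets:
    - [0, -3, 0, 0]
    - [-0.5, -3, 0, 0]
    - [-0.5, -3, 0, 0]
    - [-0.5, -3, 0, 0]
    - [-0.5, -3, 0, 0]
    - [-0.5, -3, 0, 0]
    - [-0.5, -3, 0, 0]
    - [-0.5, -3, 0, 0]
  grip: 8.5

```text
time_s: 23.3
eef_pos: [412.5, 86.7, 444.2]
ee_rot: [0.001, 0.126, 0.992, -0.0]
force: [0.1, -0.5, 0.0]
grip_width: 0.996
```

Call:
apply_moves:
  targets:
    - [0, -1, 0, 0]
    - [0, 0, 0, 0]
    - [0, 0, 0, 0]

```text
time_s: 23.6
eef_pos: [410.8, 79.3, 443.9]
ee_rot: [0.0, 0.125, 0.992, 0.0]
force: [-0.9, 0.4, 0.3]
grip_width: 0.993
```

```bash
python3 - <<'E'
from pl import *
go([480,80,440],75.6)
from rig import capture
import pickle
c=capture("wrist"); cv2.imwrite("pics/w15.png",c["img"][:,:,::-1]); pickle.dump({k:c[k] for k in c if k!="img"},open("w15.pkl","wb"))
import ovw
ovw.draw("pics/w15.png","w15.pkl",(200,110,460,330),3,p,.552,.552,"pics/w15o.png")
E
python3 grid.py pics/w15.png 200 110 460 330 3 pics/w15g.png
```

```text
t 23.6 pos [410.8  79.3 443.9] az 75.61 F [-0.9  0.4  0.3] tq [0.01 0.02 0.01] w 0.993
delta cm (tool): [-6.68  1.79  0.39] dist 6.9 turn 0.0
```

View pics/w15o.png

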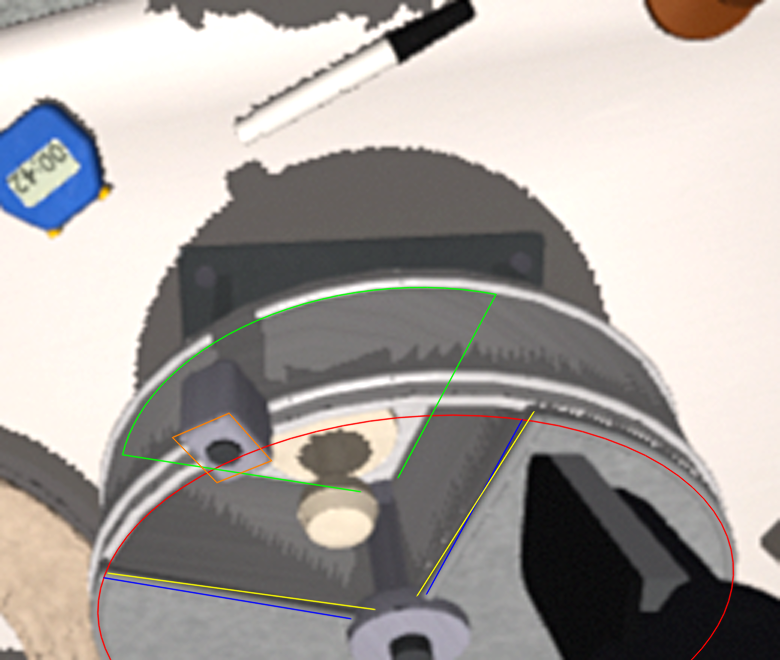

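View pics/w15g.png

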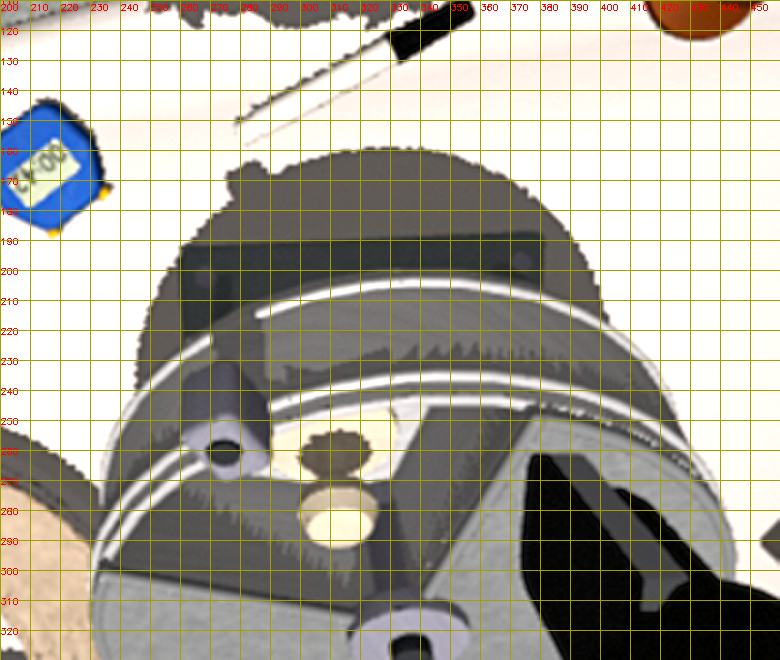

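Run:
```python
from pl import *
import pickle
F=frame(p[2]); O=np.array([p[0],p[1],160.])
def bp(C,px,h):
    d=C["R"]@np.r_[(np.array(px)-C["c"])/C["f"],1]; n=F[:,2]; o=O+n*h
    return F.T@(C["e"]+d*((o-C["e"])@n)/(d@n)-o)
def ang(C,a,b,h,flip):
    d=bp(C,b,h)-bp(C,a,h); return np.arctan2(*( -d[1::-1] if flip else d[1::-1]))
C=mk(pickle.load(open("w5.pkl","rb"))); W=lambda x,y:(190+x/3-.3,110+y/3-.3)
c1=ang(C,W(331,428),W(36,378),0,0);c2=ang(C,W(409,400),W(507,167),0,0)
d1=ang(C,W(348,316),W(80,268),-71,0);d2=ang(C,W(385,297),W(448,140),-71,0)
print("w5 cover edges",np.degrees([c1,c2]).round(1),"mid",(c1+c2)/2,"floor",np.degrees([d1,d2]).round(1),"mid",(d1+d2)/2)
C=mk(pickle.load(open("w15.pkl","rb"))); I=lambda x,y:(x-.3,y-.3)
c1=ang(C,I(318,314),I(233,300),0,0);c2=ang(C,I(342,301),I(376,250),0,0)
print("w15 cover",np.degrees([c1,c2]).round(1),"mid",(c1+c2)/2)
b=bp(C,(274,260.5),10); print("block",np.arctan2(b[1],b[0]),np.hypot(b[0],b[1]))
```

```text
w5 cover edges [ 76.2 -11.2] mid 0.5671708234019217 floor [ 76.9 -12.9] mid 0.5584235674403815
w15 cover [ 73.9 -14.5] mid 0.5176323545447138
block 0.5573367012976645 146.0853218407381
```

```bash
python3 grid.py pics/w15.png 225 235 385 330 5 pics/w15h.png; python3 grid.py pics/w5.png 195 150 385 270 4 pics/w5h.png
```

```text
(no output)
```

View pics/w15h.png

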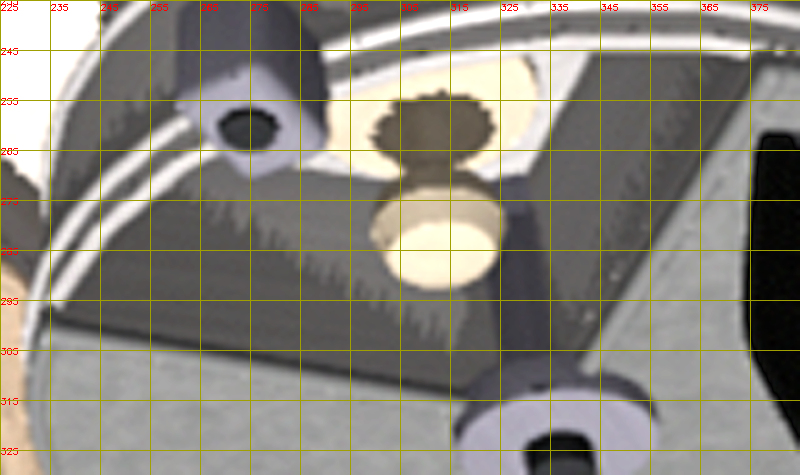

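View pics/w5h.png

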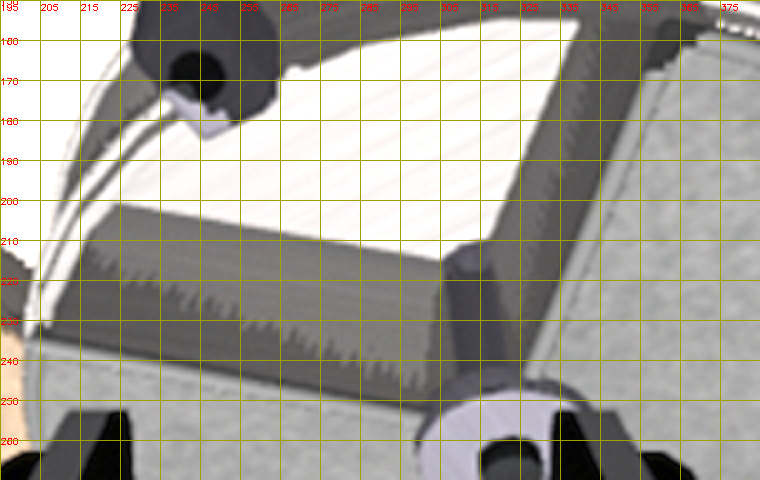

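Run:
```python
from pl import *
import pickle
F=frame(p[2]); O=np.array([p[0],p[1],160.])
def bp(C,px,h):
    d=C["R"]@np.r_[(np.array(px)-.4-C["c"])/C["f"],1]; n=F[:,2]; o=O+n*h
    return F.T@(C["e"]+d*((o-C["e"])@n)/(d@n)-o)
def A(C,a,b,h):
    P,Q=bp(C,a,h),bp(C,b,h); d=Q-P; return round(np.degrees(np.arctan2(d[1],d[0])),1),P[:2].round(0),Q[:2].round(0)
C=mk(pickle.load(open("w15.pkl","rb")))
print("w15 L",A(C,(317,313.6),(235,300),0),"R",A(C,(341.4,309),(377,247.4),-5),A(C,(341.4,309),(377,247.4),0))
C=mk(pickle.load(open("w5.pkl","rb")))
print("w5 L",A(C,(301,253),(203,234),0),A(C,(301,253),(203,234),-5)," R",A(C,(326,243),(357,167),-5),A(C,(326,243),(357,167),0))
print("floor L",A(C,(304,215),(224,201),-71),"R",A(C,(318,209),(339,165),-71))
```

```text
w15 L (np.float64(73.8), array([13., 25.]), array([ 42., 125.])) R (np.float64(-11.3), array([15., -6.]), array([128., -29.])) (np.float64(-11.3), array([23., -4.]), array([133., -26.]))
w5 L (np.float64(74.3), array([ 9., 24.]), array([ 39., 128.])) (np.float64(74.3), array([ 4., 23.]), array([ 34., 130.]))  R (np.float64(-10.7), array([20., -4.]), array([118., -22.])) (np.float64(-10.7), array([25., -3.]), array([121., -21.]))
floor L (np.float64(77.2), array([ 4., 16.]), array([ 27., 117.])) R (np.float64(-16.1), array([14., -1.]), array([ 79., -20.]))
```

Measured from the edge lines, the opening's middle is at 31–32°. The compartment is at 30.6–32° from its floor lines and 31.9° from its block, so they agree to about 1°. The tamper stands on the floor, so I'm handing in.

Run:
```python
from rig import ctrl
print(ctrl.finish_job())
```

```text
the job is handed in; nothing more can be done
None
```

The job is done and handed in at about 24 s of the 64 s allowed. I turned the cover by its knob about 157° anticlockwise, until its opening lay over the compartment with the block. Then I put the cream tamper in, foot down, and let go.

- **Placing:** The tool can't tilt, so I touched the foot's uphill edge to the floor and let the tamper pivot in the grip until the foot lay flat. I eased the contact force to about 3 N before opening the fingers. The tamper did not slide or tip when released.
- **Cover and drum:** In the last wrist picture the opening's middle measured about 31°. The compartment measured 30.6–32° from its floor lines and block, so they agree to about 1°. I could see no movement of the drum or its block.
- **Tamper:** The final side, top and wrist pictures show it standing on the compartment floor. I set it roughly 60 mm out from the axis instead of 80 mm, to keep the gripper clear of the block. The gripper was well clear of everything when I handed in.
- **Left alone:** I did not touch the cup or the brown look-alike.
- **Forces:** The highest reading was about 24 N, while seating the foot.

Two things disagreed:
- **Slope direction:** The pictures showed the carousel's uphill side facing the robot, not its right. I followed the pictures, and the contact heights came out as predicted.
- **Rougher angle checks:** The fixed cameras gave less consistent cover angles, about 25–34°. I relied on the closer wrist views instead.

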